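# Strip a forming-press stack and put each part away

### The arm

A 6-joint arm with a two-finger parallel gripper is mounted at the origin on the work surface. World frame = base frame: x ahead of the robot, y to its left, z up, the work surface at z = 0. Lengths are in mm, angles in rad, forces in N, time in s.
With the tool pointing down it reaches from about 275 to 1000 mm from the base axis. Payload 8.4 kg.
Tool frame: the origin (TCP) lies on the centre line of the jaws, within the pads' length; the fingertips stand r.tip_reach ahead of it and the grasp point (between the pads) lies 3 mm ahead of it (r.tip_reach is the distance from the TCP to the fingertips, in mm); z points along the fingers, y is the direction in which the jaws open and shut (so a half turn about z gives the same grasp; the last joint's range is limited). The gripper opens to 85 mm and grips with 20 to 120 N. Pads are 22 mm wide; open, the fingers measure 114 mm over their backs; the gripper's body (76 mm by 85 mm) begins 54 mm behind the grasp point. The pads swing forward as they close: fully open they stand 13 mm farther back than shut.
Start: joints at [1.104, 0.353, 1.633, -0, 1.155, -0.002], TCP at [280.152, 558.698, 253.281] pointing down, gripper open.
Joint ranges: [-2.63, 2.63], [-0.92, 2.1], [0.06, 2.66], [-1.3, 4.44], [0, 2.69], [-3.02, 3.02]. Speed limits (rad/s): [2.22, 2.22, 2.79, 3.14, 3.14, 3.14].

### API

Orientations are given as [roll, pitch, yaw] about the fixed x, y, z axes, in that order (R = Rz(yaw) Ry(pitch) Rx(roll)).
In Python, from rig import sense, optics, r, nets gives the robot as it stands. The module is installed in compiled form; this text tells all that it offers.
- The arm moves only by the tool carry_out, never from a script. Its argument "increments" is a list that holds one entry, the list of rows, each a list of 6 numbers: the shift along the tool's x, y, z normalised to -1 to 1, where 1 is 40 cm, then the turn, a rotation vector about the tool's x, y, z normalised to -1 to 1, where 1 is 60 degrees. A call has 1 to 5 rows; each row is the pose to reach, as a shift and turn from the pose commanded when the call began, along the tool's axes at that moment; what a row does not reach only later rows make up. A row lasts 1/12 s, in which the tool goes at most 41.7 mm and 7.16 degrees, less where a joint would pass 70% of its speed; a pose out of reach is approached as far as the arm can. A call with a number of a shift or a turn outside -1 to 1 is refused whole. A call with a gripper value outside its range is refused whole. "hand" is the closure, from 0 (fully open) to 1 (shut), set as the call begins (left out, the last holds). The fingers move at their own pace and stop on an object; "squeeze" is the grip in N (left out, the last holds). Time passes only in rows, so rows that repeat a pose let the fingers close. It gives the time, the measured TCP pose, the force and the opening at its end, in the units of the state.
- sense(): the state, without advancing time (a new reading comes with each control period).
- optics.grab_frame(name): name is "scene" or "top"; returns a dict with "img" (420x560x3 uint8, red, green, blue), "range_z" (420x560 float32, mm along the optical axis (not along the pixel's ray), 0 where there is no reading), "fov_y" (degrees; the focal length in pixels is half the picture's height over the tangent of half this angle, whatever the lens; pixels are square), "cx", "cy" (the principal point, pixels), "k1" (the pictures are not rectified: a ray, as slopes to the right and down, at radius r is drawn at 1 + k1 r^2 times it, then the intrinsics apply), "R" (3x3) and "t" (3): a world point X has camera coordinates R X + t. Camera axes: x right, y down, z forward; pixel columns grow to the right and rows downward; lengths in mm; the calibration is good to about 2 mm. A picture is of the moment at which its call begins.
- r.sign_off(): hands the job in, once; it reports no verdict.
Trained networks look in the newest picture that a camera, given by its name, has taken for a name from the list of things; names that differ only in an ending like _2 or _b are one class to them, and where a whole thing is asked for, a point or a joint stands for the part that bears it (a point fixed in the world has none). Each returns a list of dicts, best first, with "confidence" (0 to 1); they miss things now and then, are a little off and sometimes report something else, mostly with a low value. They report only what shows in the picture. A call takes as long as a camera call. They do not tell look-alikes from the thing itself.
- nets.trace(target, camera): "mask" (420x560 bool, what is visible of it).
- nets.tip_of(target, camera): "point" ([x, y, z] in mm, in world coordinates, good to about 4 mm: a listed point, or the origin of a listed thing).
The state is a dict: "clock": time; "qpos": joint angles; "qvel": joint speeds; "joint_efforts": joint torques, N m; "eef_pos": TCP position; "tcp_rot": TCP orientation; "contact_force": force on the tool from outside, world axes, zero at the start; "wrist_torque": the same for the moment, N m; "opening": opening from 0.0 (shut) to 1.0 (fully open).
Only numpy, scipy, OpenCV 4.12 (cv2) and the standard library are available. Lean on these libraries where they do the work, as an engineer would, in place of code of your own. Each camera call takes 0.05 s, during which the arm holds its last target.

### The job

Pressing is finished: take the stack of press parts apart from the top down and put each part away in the middle of its own place, right way up and let go: first the steel pusher, standing on the red ring of the plywood block, then the yellow pad in the black saucer, then the copper dish on the white tile, and last the aluminium die in the blue tray, its long side along the tray's long side. Tip nothing over, leave parts already put away where they are, and do not shift the white cup or the amber jar.

Things in the scene. Friction and masses are not known exactly. Their poses are not given: they have to be found in the camera images.
- pusher: Steel pusher, the top of the stack: plain upright cylinder 32 mm in diameter, 32 mm high, about 0.2 kg. Origin at the centre of its underside, z up. It stands loose on the yellow pad.
- pad: Yellow press pad (hard), second from the top: disc 44 mm in diameter, 20 mm high, about 0.04 kg. Origin at the centre of its underside, z up. It lies loose inside the copper dish with about 4 mm play all round; its top 12 mm stand above the dish's rim.
- dish: Copper dish, third from the top: round, straight-sided, 58 mm outside diameter, 11 mm high, wall 3 mm, floor 3 mm, open side up, about 0.09 kg. Origin at the centre of its underside, z up (to the open side). It lies loose on the die.
- die: Bare aluminium die block with four dark bolts, the bottom of the stack: 90 mm (its x) by 66 mm (its y) by 24 mm high, about 0.35 kg. Origin at the centre of its underside, z up. It lies loose in the middle of a fixed round dark steel bed 120 mm in diameter and 16 mm high, in any direction within about 40 degrees; the stack's parts are centred on one another within a few mm. The stack's top is 95 mm above the bench.
- tool_block: Place of the pusher: fixed flat plywood block 90 x 90 x 20 mm with a red ring (52 mm outside, 42 mm inside, flush) in the middle of its top. Origin at the centre of its underside on the bench, its flat top 20 mm higher.
- saucer: Place of the pad: fixed round black saucer, 104 mm across, rim 9 mm above the bench, flat inner floor about 80 mm across and 4 mm above the bench. Origin at the centre of its underside.
- tile: Place of the copper dish: fixed square white tile 110 x 110 x 8 mm. Origin at the centre of its underside, its flat top 8 mm higher.
- tray: Place of the die: fixed blue tray, 150 mm (its x) by 115 mm (its y) outside, walls 4 mm thick and 10 mm high, inner floor 4 mm above the bench. Origin at the centre of its underside. Either way round is right for the die.
- cup: Bystander: empty white plastic cup, 56 mm across the rim, 40 mm high, loose, among the places. Origin at the centre of its underside. Leave it where it is.
- jar: Bystander: amber glass jar with black lid, 48 mm in diameter, 50 mm high, loose, among the places. Origin at the centre of its underside. Leave it where it is.
Not all that is in view belongs to the job. What is shaped like the pusher but pink is not meant. Of the things shaped like the dish, the copper one is meant.

How it is judged:
By the outcome, as a careful person would: the job done as asked, in the order asked, and still so for the second after the job is handed in, with the robot touching nothing.
It also fails if it takes over 120 s, if anything falls off the work surface, if the arm or the gripper's body presses on something with over 40 N, if the wrist force passes 120 N, or if a joint passes its speed limit or range.

## Working session

There is one attempt and no reset: what is moved stays moved. The work goes in short steps, Python scripts to look and compute and a tool call to move; the robot and the scene stay as the last step left them, time stands still between calls to the robot, and variables do not carry over. Pictures are saved under pics/ and viewed, and the job is handed in when it is done.

Besides the shell and the picture viewer there is one more tool, called after "Request:" as a command line: name --argument value ..., lists and objects as JSON in quotes. carry_out: Moves the arm, as the interface text tells. Its arguments: {"type":"object","properties":{"increments":{"type":"array","items":{"type":"array","items":{"type":"array","items":{"type":"number","minimum":-1,"maximum":1}}}},"hand":{"type":"number"},"squeeze":{"type":"number"}},"required":["increments"]}

```bash
mkdir -p pics; ls
python3 - <<'E'
from rig import sense, optics, r, nets
import cv2,numpy as np
s=sense();print(s, r.tip_reach)
for n in("scene","top"):
    f=optics.grab_frame(n);cv2.imwrite(f"pics/{n}0.png",f["img"][:,:,::-1])
    print(n,f["fov_y"],f["cx"],f["cy"],f["k1"],f["R"],f["t"])
    for t in["pusher","pad","dish","die","tool_block","saucer","tile","tray","cup","jar"]:
        print(t,[(np.round(d["point"]),round(d["confidence"],2)) for d in nets.tip_of(t,n)])
E
```

```text
pics
{'clock': 0.0, 'qpos': array([ 1.10363571e+00,  3.53633809e-01,  1.63410264e+00,  2.25479364e-05,
        1.15520084e+00, -2.40303507e-03]), 'qvel': array([ 0.00049812, -0.00094178,  0.0006613 , -0.00136061,  0.00049121,
        0.00092591]), 'joint_efforts': array([ 2.06923673e-03, -6.05244827e+01, -3.42051923e+01,  1.81638256e-04,
        9.30861424e-03,  3.60997956e-05]), 'eef_pos': array([279.93221709, 558.32710427, 252.58409155]), 'tcp_rot': array([-3.14024808e+00, -2.38474409e-05,  2.67682593e+00]), 'contact_force': array([ 0.21556718, -0.48066112, -0.91053002]), 'wrist_torque': array([-0.01170223, -0.04955296,  0.00240402]), 'opening': 1.002174235078476} 22.0
scene 56.674613177959564 278.1747551112631 208.96844786954426 -0.02490760475451193 [[ 0.71212133  0.70187946  0.01576165]
 [ 0.50374992 -0.49520565 -0.70781875]
 [-0.48899818  0.51199276 -0.70621823]] [-400.67451234 -224.54539551 1046.79737716]
pusher [(array([ 624., -142.,   64.]), 0.71), (array([ 513., -156.,    2.]), 0.7)]
pad [(array([ 622., -145.,   42.]), 0.76)]
dish [(array([ 624., -145.,   42.]), 0.8)]
die [(
[... 552 characters left out ...]
23435]] [ -37.77911474  557.00198704 1050.46513345]
pusher [(array([ 513., -159.,   -3.]), 0.62), (array([ 621., -144.,   64.]), 0.6)]
pad [(array([ 621., -149.,   46.]), 0.68)]
dish [(array([ 573., -269.,   -2.]), 0.78), (array([ 620., -148.,   39.]), 0.7), (array([623., 141.,  -5.]), 0.51)]
die [(array([ 623., -145.,   19.]), 0.75)]
tool_block [(array([ 444., -291.,   -2.]), 0.82)]
saucer [(array([434.,  11.,  -1.]), 0.81), (array([452., 315.,  -2.]), 0.71)]
tile [(array([450., 312.,  -3.]), 0.6), (array([ 620., -150.,   42.]), 0.4), (array([ 619., -150.,   63.]), 0.15)]
tray [(array([624., 144.,  -2.]), 0.84)]
cup [(array([632.,  -2.,  -1.]), 0.73)]
jar [(array([430., 154.,   2.]), 0.54)]
```

View pics/scene0.png

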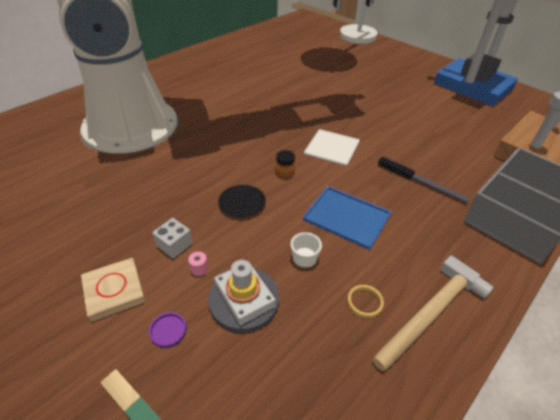

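View pics/top0.png

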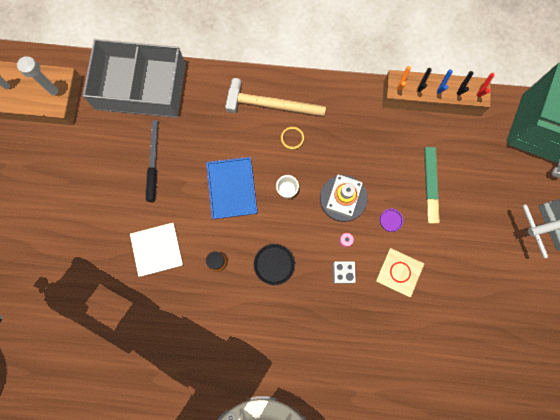

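The stack is at scene (243,290), top (345,195). Things that could be mistaken for its parts:
- **Pusher:** the pink cylinder at scene (198,263), top (347,240).
- **Dish:** the purple dish at scene (167,330), top (391,220), and the yellow ring at scene (366,301).
- **Die:** the small grey block with bolts at scene (172,237), top (345,272).

I choose the steel, yellow, copper and aluminium pile on the dark bed. Next is a close crop to check that choice.

```bash
cat > h.py <<'E'
from rig import sense, optics, r, nets
import cv2,numpy as np
def K(f):
    F=210/np.tan(np.radians(f["fov_y"]/2)); return F
def slopes(f,uv):
    uv=np.atleast_2d(uv).astype(float);F=K(f)
    d=(uv-[f["cx"],f["cy"]])/F; s=d.copy()
    for _ in range(20): s=d/(1+f["k1"]*(s**2).sum(1,keepdims=True))
    return s
def onplane(f,uv,z):
    s=slopes(f,uv); d=np.c_[s,np.ones(len(s))]@f["R"]; C=-f["R"].T@f["t"]
    return C+d*((z-C[2])/d[:,2])[:,None]
def cloud(f):
    v,u=np.mgrid[:420,:560]; s=slopes(f,np.c_[u.ravel(),v.ravel()])
    P=np.c_[s,np.ones(len(s))]*f["range_z"].reshape(-1,1)
    return ((P-f["t"])@f["R"]).reshape(420,560,3)
def proj(f,X):
    c=np.atleast_2d(X)@f["R"].T+f["t"]; s=c[:,:2]/c[:,2:]
    s=s*(1+f["k1"]*(s**2).sum(1,keepdims=True)); return s*K(f)+[f["cx"],f["cy"]]
E
python3 - <<'E'
from h import *
for n,(u,v) in dict(scene=(244,290),top=(345,195)).items():
    f=optics.grab_frame(n); c=f["img"][v-40:v+40,u-50:u+50,::-1]
    cv2.imwrite(f"pics/crop_{n}.png",cv2.resize(c,None,fx=7,fy=7,interpolation=cv2.INTER_CUBIC))
    P=cloud(f); 
    # tops by height band and region
    def band(name,x,y,rad,z0,z1):
        m=(np.hypot(P[...,0]-x,P[...,1]-y)<rad)&(P[...,2]>z0)&(P[...,2]<z1)&(f["range_z"]>0)
        q=P[m]; 
        if len(q)<5: print(n,name,len(q));return
        (cx,cy),(w,h),a=cv2.minAreaRect(q[:,:2].astype(np.float32))
        print(n,name,len(q),"mean",q.mean(0).round(1),"rect",round(cx,1),round(cy,1),round(w,1),round(h,1),round(a,1))
    band("pusher",622,-145,40,90,110);band("padtop",622,-145,40,59,67);band("dietop",622,-145,70,36,44)
    band("bed",622,-145,90,12,20)
    band("block",444,-292,90,15,25);band("tile",448,311,100,5.5,20);band("tray",622,144,110,6.5,15)
    band("saucer",437,12,70,6.5,15);band("cup",631,-1,45,30,60);band("jar",430,154,45,44,60)
    band("bench",520,60,30,-20,20)
E
```

```text
scene pusher 308 mean [ 622.6 -144.    96.3] rect 621.4 -142.2 30.0 32.1 3.6
scene padtop 230 mean [ 630.5 -149.1   64.2] rect 626.0 -145.7 42.1 35.0 54.9
scene dietop 878 mean [ 636.6 -150.6   41.6] rect 622.3 -141.8 66.4 91.4 76.2
scene bed 1330 mean [ 633.8 -158.2   17.5] rect 627.9 -145.3 119.6 105.6 69.7
scene block 2446 mean [ 451.  -293.9   21.6] rect 447.2 -292.1 90.2 92.8 70.3
scene tile 1151 mean [450.3 308.1   8.6] rect 448.0 311.2 110.6 114.1 20.9
scene tray 1344 mean [622.8 143.6   8.7] rect 614.2 141.9 167.9 117.0 12.5
scene saucer 744 mean [433.7  18.4   8.5] rect 436.5 15.9 100.4 102.5 46.0
scene cup 335 mean [630.4   3.2  37.9] rect 630.9 1.6 54.1 54.8 80.7
scene jar 205 mean [433.  153.4  51. ] rect 431.1 156.2 40.7 44.0 58.7
scene bench 450 mean [520.3  59.4   2.2] rect 519.9 59.7 57.5 58.3 45.4
top pusher 141 mean [ 619.6 -142.5   94.8] rect 619.2 -142.6 31.0 29.2 4.7
top padtop 81 mean [ 613.6 -139.9   63.1] rect 617.9 -141.6 42.2 36.0 66.2
top dietop 529 mean [ 618.5 -138.9   40.2] rect 621.3 -141.4 65.8 90.6 76.8
top bed 675 mean [ 611.2 -140.4   15.9] rect 619.6 -142.0 116.5 118.0 50.8
top block 1353 mean [ 446.4 -290.2   20. ] rect 447.0 -289.9 89.9 90.1 70.4
top tile 1867 mean [444.9 312.    8.8] rect 451.0 309.1 159.7 178.1 61.3
top tray 669 mean [619.7 144.1   8.7] rect 623.1 137.3 151.1 183.3 13.0
top saucer 396 mean [436.7  16.9   8.4] rect 436.2 14.0 110.6 101.4 73.1
top cup 116 mean [634.    1.5  38.3] rect 630.0 0.9 53.5 52.4 5.7
top jar 257 mean [428.4 156.4  50.2] rect 428.3 156.9 41.5 40.9 8.9
top bench 438 mean [5.199e+02 5.980e+01 1.000e-01] rect 520.0 60.9 57.3 58.1 5.9
```

Run:
```python
import cv2,numpy as np
a=cv2.imread("pics/crop_scene.png");b=cv2.imread("pics/crop_top.png")
cv2.imwrite("pics/crops.png",cv2.resize(np.hstack([a,b]),(800,320)))
```

```text
(no output)
```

View pics/crops.png

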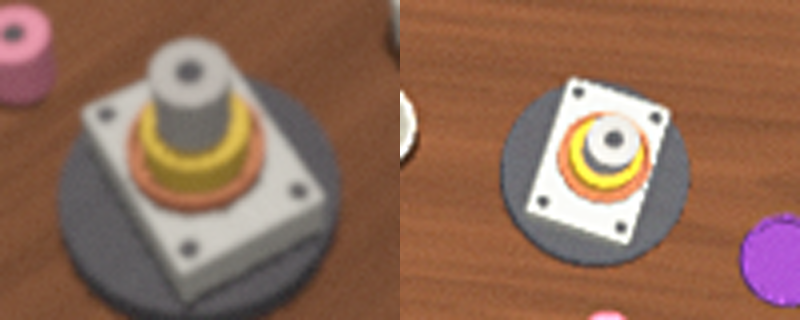

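The crop confirms the choice: steel pusher on yellow pad on copper dish on bolted aluminium die, all on the dark bed. Next I'll measure the places more exactly.

```bash
cat > places.py <<'E'
from h import *
def run(names=("scene","top"),fs=None):
  for n in names:
    f=optics.grab_frame(n); P=cloud(f); I=f["img"].astype(int); hsv=cv2.cvtColor(f["img"],cv2.COLOR_RGB2HSV).astype(int)
    H,S,V=hsv[...,0],hsv[...,1],hsv[...,2]
    B=onplane(f,np.c_[np.tile(np.arange(560),420),np.repeat(np.arange(420),560)],8).reshape(420,560,3)
    def near(x,y,rad): return np.hypot(B[...,0]-x,B[...,1]-y)<rad
    def rep(name,m,z,hull=True):
        m=m.astype(np.uint8); k,l,st,_=cv2.connectedComponentsWithStats(m); i=1+np.argmax(st[1:,4]); m=(l==i)
        v,u=np.nonzero(m)
        c,_=cv2.findContours(m.astype(np.uint8),cv2.RETR_EXTERNAL,cv2.CHAIN_APPROX_NONE); c=max(c,key=len)[:,0]
        q=onplane(f,c,z)[:,:2].astype(np.float32)
        r_=cv2.minAreaRect(q); e=cv2.fitEllipse(q)
        print(n,name,len(u),"rect",np.round(r_[0],1),np.round(r_[1],1),round(r_[2],1),"ell",np.round(e[0],1),np.round(e[1],1))
    rep("tray",near(622,144,120)&(H>95)&(H<125)&(S>120),8)
    rep("tile",near(449,311,100)&(S<60)&(V>150),8)
    rep("saucer",near(436,13,75)&(V<60),6)
    rep("ring",near(446,-291,50)&(S>150)&((H<8)|(H>172)),20)
    rep("block",near(446,-291,90)&(V>150)&(H>10),20)
    print(n)
if __name__=="__main__": run()
E
python3 places.py
```

```text
scene tray 2814 rect [622.6 142.3] [147.4 116.5] 13.0 ell [623.4 142.2] [128.6 179.7]
scene tile 1237 rect [446.2 311.5] [113.6 118.1] 20.7 ell [446.1 311.4] [130.3 135.4]
scene saucer 1191 rect [436.5  15.2] [97.3 99.2] 45.6 ell [435.7  16.3] [97.2 99.3]
scene ring 33 rect [ 447. -311.] [37.8 10.5] 6.1 ell [ 454.9 -460.8] [103.4 291.9]
scene block 1821 rect [ 445.5 -291.3] [92.6 93.2] 70.3 ell [ 445.7 -291.3] [105.  108.3]
scene
top tray 2509 rect [622.2 144.3] [149.8 114. ] 12.9 ell [621.8 144.5] [129.7 176. ]
top tile 2005 rect [446.2 311.9] [111.7 111.1] 20.5 ell [446.1 312.1] [127.9 129.3]
top saucer 396 rect [438.2  16.4] [98.6 97.2] 68.9 ell [437.9  16.4] [96.3 97.6]
top ring 92 rect [ 447.2 -291.1] [48.3 48.8] 5.7 ell [ 447.4 -290.9] [48.2 48.7]
top block 2267 rect [ 465.9 -295.6] [177.6 132. ] 70.4 ell [ 459.5 -291.6] [126.6 160.1]
top
```

```bash
cat > go.py <<'E'
from h import *
import sys
from scipy.spatial.transform import Rotation as Ro
# go.py x y z yawdeg
def go(x,y,z,yaw):
    s=sense(); R=Ro.from_euler('xyz',s["tcp_rot"]); d=R.inv().apply(np.array([x,y,z])-s["eef_pos"])
    t=(R.inv()*Ro.from_euler('xyz',[np.pi,0,np.radians(yaw)])).as_rotvec()
    print("pos",s["eef_pos"].round(1),"rot",np.degrees(s["tcp_rot"]).round(2),"t",round(s["clock"],2),"F",s["contact_force"].round(1),"open",round(s["opening"],3))
    print("shift",(d/400).round(4),"turn",(np.degrees(t)/60).round(4),"rows>=",round(np.linalg.norm(d)/41.7,1),round(np.degrees(np.linalg.norm(t))/7.16,1))
if __name__=="__main__": go(*map(float,sys.argv[1:5]))
E
python3 go.py 620.5 -142.5 200 166.5
python3 go.py 450.5 250 253 166.5
```

```text
pos [280.2 558.7 253.3] rot [-180.     -0.    153.37] t 1.3 F [-0.6  0.2 -0.4] open 1.002
shift [-1.5464 -1.1855  0.1332] turn [-0.     -0.     -0.2189] rows>= 18.7 1.8
pos [280.2 558.7 253.3] rot [-180.     -0.    153.37] t 1.3 F [-0.6  0.2 -0.4] open 1.002
shift [-7.266e-01 -4.989e-01  7.000e-04] turn [-0.     -0.     -0.2189] rows>= 8.5 1.8
```

Request:
carry_out --increments '[[[-0.06, -0.05, 0, 0, 0, -0.06], [-0.14, -0.11, 0, 0, 0, -0.12], [-0.22, -0.17, 0, 0, 0, -0.18], [-0.3, -0.23, 0, 0, 0, -0.219], [-0.38, -0.29, 0, 0, 0, -0.219]]]' --hand 0 --squeeze 40

```text
clock: 1.72
eef_pos: [364.4, 385.3, 253.3]
tcp_rot: [3.141, 0.0, 2.91]
contact_force: [1.4, 0.6, -0.1]
opening: 1.0
```

```bash
python3 go.py 620.5 -142.5 200 166.5
```

```text
pos [364.4 385.3 253.3] rot [1.7999e+02 1.0000e-02 1.6670e+02] t 1.72 F [ 1.4  0.6 -0.1] open 1.0
shift [-0.9265 -1.1369  0.1334] turn [0.0001 0.0002 0.0034] rows>= 14.1 0.0
```

Request:
carry_out --increments '[[[-0.06, -0.074, 0, 0, 0, 0], [-0.12, -0.147, 0, 0, 0, 0], [-0.18, -0.221, 0, 0, 0, 0], [-0.24, -0.294, 0, 0, 0, 0], [-0.3, -0.368, 0, 0, 0, 0]]]'

```text
clock: 2.13
eef_pos: [446.9, 214.1, 253.6]
tcp_rot: [3.141, 0.001, 2.906]
contact_force: [1.3, -0.2, 0.9]
opening: 1.001
```

Request:
carry_out --increments '[[[-0.06, -0.074, 0.02, 0, 0, 0], [-0.12, -0.147, 0.04, 0, 0, 0], [-0.18, -0.221, 0.06, 0, 0, 0], [-0.24, -0.294, 0.08, 0, 0, 0], [-0.3, -0.368, 0.1, 0, 0, 0]]]'

```text
clock: 2.55
eef_pos: [529.4, 42.7, 213.2]
tcp_rot: [3.141, 0.001, 2.906]
contact_force: [0.2, -0.3, -0.2]
opening: 1.002
```

Request:
carry_out --increments '[[[-0.07, -0.09, 0.01, 0, 0, 0], [-0.14, -0.18, 0.02, 0, 0, 0], [-0.2, -0.26, 0.02, 0, 0, 0], [-0.26, -0.33, 0.02, 0, 0, 0], [-0.3, -0.37, 0.02, 0, 0, 0]]]'

```text
clock: 2.97
eef_pos: [612.1, -131.3, 205.3]
tcp_rot: [-3.141, 0.001, 2.904]
contact_force: [-0.3, 0.3, -0.4]
opening: 1.001
```

```bash
python3 go.py 620.5 -142.5 91 166.5
python3 - <<'E'
from h import *
print(r.tip_reach)
ims=[]
for n in("scene","top"):
    f=optics.grab_frame(n); u,v=proj(f,[[620,-142,120]])[0].astype(int); c=f["img"][max(0,v-60):v+60,u-75:u+75,::-1]
    ims.append(cv2.resize(c,(400,320)))
    P=cloud(f); s=sense(); e=s["eef_pos"]
    q=P[(np.hypot(P[...,0]-e[0],P[...,1]-e[1])<70)&(P[...,2]>120)]; print(n,"lowest z gripper",np.percentile(q[:,2],[0,1,3,5]))
cv2.imwrite("pics/a1.png",np.hstack(ims))
E
```

```text
pos [ 612.1 -131.3  205.3] rot [-1.7995e+02  7.0000e-02  1.6641e+02] t 2.97 F [-0.3  0.3 -0.4] open 1.001
shift [-0.0266 -0.0221  0.2858] turn [-0.0008  0.0011 -0.0014] rows>= 2.8 0.0
22.0
scene lowest z gripper [198.38867794 214.24717942 235.77788473 250.61589067]
top lowest z gripper [242.80670587 298.43798313 393.65069539 414.00044486]
```

View pics/a1.png

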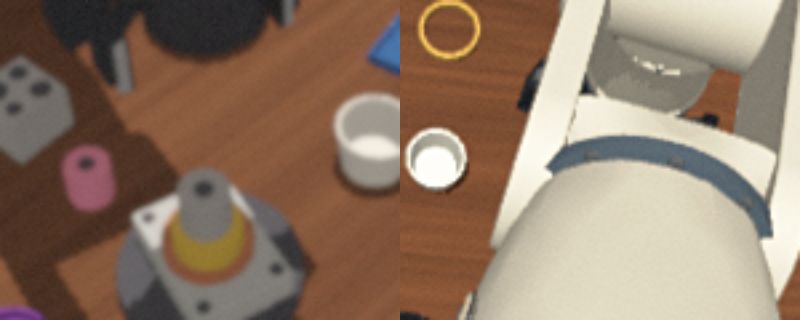

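The picture shows the open fingers above the stack in the scene view (upper left crop), with the stack undisturbed. The open tips stand about 9 mm ahead of the TCP, so `tip_reach` refers to shut jaws.

Request:
carry_out --increments '[[[-0.0266, -0.0221, 0.02, 0, 0, 0], [-0.0266, -0.0221, 0.08, 0, 0, 0], [-0.0266, -0.0221, 0.16, 0, 0, 0], [-0.0266, -0.0221, 0.24, 0, 0, 0], [-0.0266, -0.0221, 0.2885, 0, 0, 0]]]'

```text
clock: 3.48
eef_pos: [617.4, -137.1, 86.5]
tcp_rot: [3.142, -0.004, 2.907]
contact_force: [-0.8, -0.3, 0.6]
opening: 1.0
```

```bash
python3 go.py 620.5 -142.5 90 166.5
python3 - <<'E'
from h import *
ims=[]
for n in("scene",):
    f=optics.grab_frame(n); u,v=proj(f,[[620,-142,90]])[0].astype(int); c=f["img"][max(0,v-60):v+60,u-75:u+75,::-1]
    ims.append(cv2.resize(c,(750,600)))
cv2.imwrite("pics/a2.png",np.hstack(ims))
E
```

```text
pos [ 617.4 -137.1   86.5] rot [180.    -0.2  166.58] t 3.48 F [-0.8 -0.3  0.6] open 1.0
shift [-0.0107 -0.0112 -0.0088] turn [ 0.0001 -0.0034  0.0013] rows>= 0.2 0.0
```

View pics/a2.png

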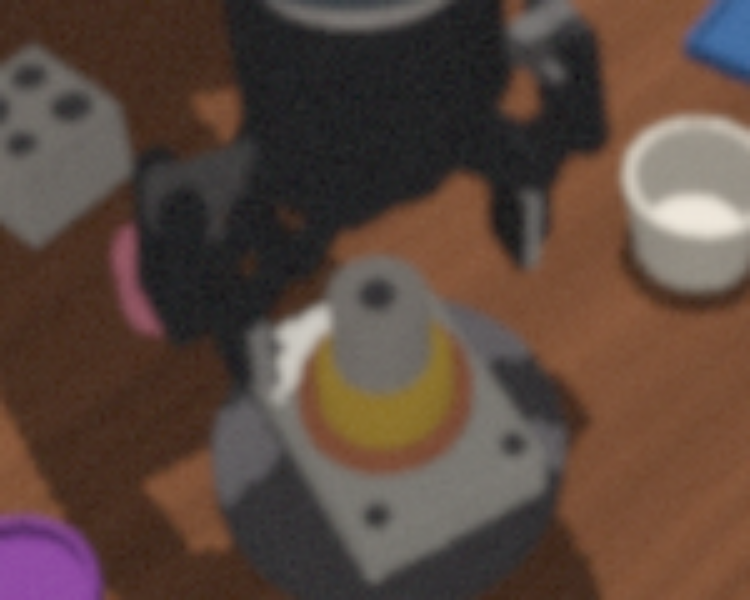

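The fingers straddle the pusher and are clear of it. The arm was still settling when I read the pose, so I'll trim it with hold rows.

Request:
carry_out --increments '[[[-0.0107, -0.0112, -0.0088, 0, 0, 0], [-0.0107, -0.0112, -0.0088, 0, 0, 0], [-0.0107, -0.0112, -0.0088, 0, 0, 0]]]'

```text
clock: 3.78
eef_pos: [623.9, -144.1, 95.5]
tcp_rot: [3.142, 0.003, 2.906]
contact_force: [0.7, -0.1, -0.3]
opening: 1.0
```

```bash
python3 go.py 620.5 -142.5 90 166.5
```

```text
pos [ 623.9 -144.1   95.5] rot [180.     0.19 166.52] t 3.78 F [ 0.7 -0.1 -0.3] open 1.0
shift [0.0093 0.0018 0.0136] turn [0.     0.0032 0.0003] rows>= 0.2 0.0
```

Request:
carry_out --increments '[[[0.006, 0.003, 0.0115, 0, 0, 0], [0.006, 0.003, 0.0115, 0, 0, 0], [0.006, 0.003, 0.0115, 0, 0, 0], [0.006, 0.003, 0.0115, 0, 0, 0]]]'

```text
clock: 4.12
eef_pos: [620.3, -142.0, 89.3]
tcp_rot: [-3.142, 0.001, 2.906]
contact_force: [0.1, 0.0, -0.1]
opening: 1.003
```

```bash
python3 go.py 620.5 -142.5 90 166.5
```

```text
pos [ 620.3 -142.    89.3] rot [-1.8000e+02  3.0000e-02  1.6651e+02] t 4.12 F [ 0.1  0.  -0.1] open 1.003
shift [-0.0007 -0.0012 -0.0018] turn [-0.      0.0006  0.0002] rows>= 0.0 0.0
```

Request:
carry_out --increments '[[[0, 0, 0, 0, 0, 0], [0, 0, 0, 0, 0, 0], [0, 0, 0, 0, 0, 0], [0, 0, 0, 0, 0, 0], [0, 0, 0, 0, 0, 0]]]' --hand 1 --squeeze 40

```text
clock: 4.53
eef_pos: [620.4, -142.1, 89.0]
tcp_rot: [-3.142, 0.0, 2.906]
contact_force: [0.1, -0.1, 0.4]
opening: 0.36
```

Request:
carry_out --increments '[[[0, 0, 0, 0, 0, 0], [0, 0, 0, 0, 0, 0], [0, 0, 0, 0, 0, 0]]]'

```text
clock: 4.78
eef_pos: [620.4, -142.1, 89.0]
tcp_rot: [-3.141, 0.0, 2.906]
contact_force: [-0.7, -0.5, 3.5]
opening: 0.357
```

```bash
python3 go.py 620.5 -142.5 90 166.5
python3 - <<'E'
from h import *
f=optics.grab_frame("scene"); u,v=proj(f,[[620,-142,90]])[0].astype(int); c=f["img"][max(0,v-60):v+60,u-75:u+75,::-1]
cv2.imwrite("pics/a3.png",cv2.resize(c,(750,600)))
E
```

```text
pos [ 620.4 -142.1   89. ] rot [-1.7999e+02  2.0000e-02  1.6651e+02] t 4.78 F [-0.7 -0.5  3.5] open 0.357
shift [-0.0005 -0.0009 -0.0025] turn [-0.0001  0.0003  0.0002] rows>= 0.0 0.0
```

View pics/a3.png

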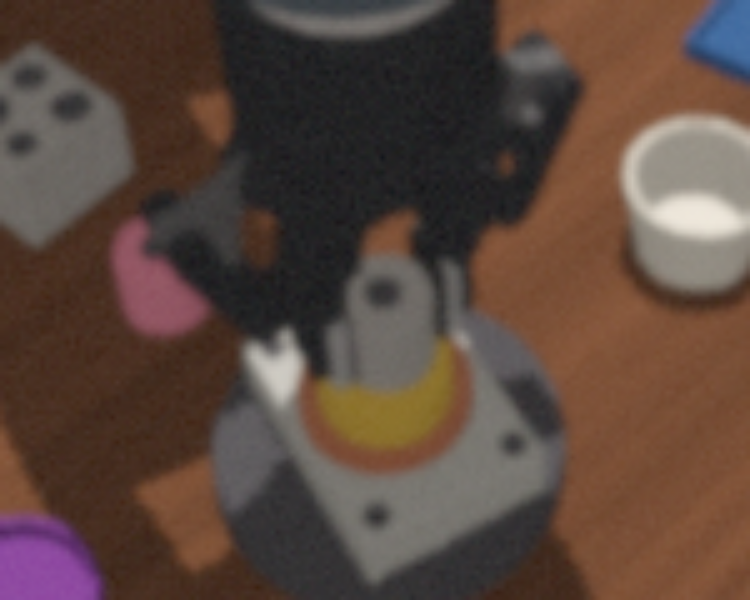

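The pusher is gripped between the jaws and the pad stack is unmoved. Lifting.

Request:
carry_out --increments '[[[0, 0, -0.02, 0, 0, 0], [0, 0, -0.06, 0, 0, 0], [0, 0, -0.11, 0, 0, 0], [0, 0, -0.16, 0, 0, 0], [0, 0, -0.2, 0, 0, 0]]]'

```text
clock: 5.25
eef_pos: [620.2, -141.9, 170.3]
tcp_rot: [3.141, 0.0, 2.906]
contact_force: [1.3, -0.1, -2.1]
opening: 0.36
```

Request:
carry_out --increments '[[[0.03, -0.04, 0, 0, 0, 0], [0.07, -0.1, 0, 0, 0, 0], [0.12, -0.166, 0, 0, 0, 0], [0.17, -0.235, 0, 0, 0, 0], [0.22, -0.304, 0, 0, 0, 0]]]'

```text
clock: 5.67
eef_pos: [504.9, -240.1, 169.0]
tcp_rot: [3.141, -0.0, 2.907]
contact_force: [0.1, -0.5, -0.9]
opening: 0.359
```

Request:
carry_out --increments '[[[0.05, -0.069, 0, 0, 0, 0], [0.09, -0.125, 0, 0, 0, 0], [0.115, -0.159, 0, 0, 0, 0], [0.115, -0.159, 0, 0, 0, 0], [0.115, -0.159, 0, 0, 0, 0]]]'

```text
clock: 6.08
eef_pos: [446.3, -291.2, 169.1]
tcp_rot: [3.141, 0.0, 2.904]
contact_force: [-0.3, 0.3, -1.3]
opening: 0.362
```

```bash
python3 go.py 447 -291 48 166.5
python3 - <<'E'
from h import *
e=sense()["eef_pos"]; ims=[]
for n in ("scene","top"):
    f=optics.grab_frame(n); u,v=proj(f,[e-[0,0,20]])[0].astype(int); c=f["img"][max(0,v-60):v+60,max(0,u-75):u+75,::-1]
    ims.append(cv2.resize(c,(400,320)))
cv2.imwrite("pics/a4.png",np.hstack(ims))
E
```

```text
pos [ 446.3 -291.2  169.1] rot [1.7999e+02 1.0000e-02 1.6639e+02] t 6.08 F [-0.3  0.3 -1.3] open 0.362
shift [-0.0016  0.0008  0.3027] turn [ 0.0002  0.0001 -0.0018] rows>= 2.9 0.0
```

View pics/a4.png

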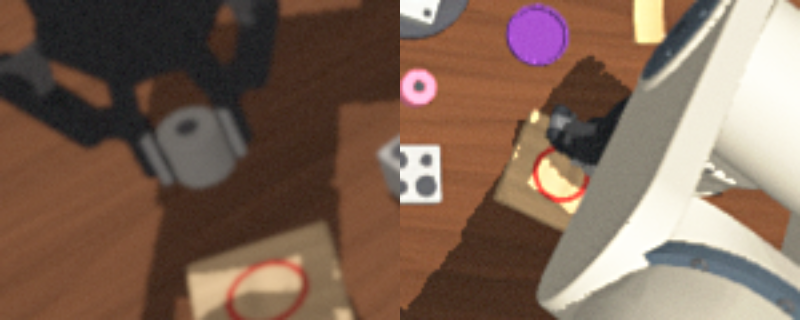

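The pusher is held upright and the ring is below it. Lowering.

Request:
carry_out --increments '[[[-0.0016, 0.0008, 0.05, 0, 0, 0], [-0.0016, 0.0008, 0.12, 0, 0, 0], [-0.0016, 0.0008, 0.19, 0, 0, 0], [-0.0016, 0.0008, 0.25, 0, 0, 0], [-0.0016, 0.0008, 0.28, 0, 0, 0]]]'

```text
clock: 6.6
eef_pos: [447.1, -289.0, 54.2]
tcp_rot: [3.14, -0.003, 2.908]
contact_force: [-1.6, 1.7, -2.6]
opening: 0.362
```

Request:
carry_out --increments '[[[0, 0, 0.01, 0, 0, 0], [0, 0, 0.02, 0, 0, 0], [0, 0, 0.023, 0, 0, 0], [0, 0, 0.023, 0, 0, 0], [0, 0, 0.023, 0, 0, 0]]]'

```text
clock: 7.02
eef_pos: [448.2, -291.1, 48.6]
tcp_rot: [-3.141, 0.002, 2.906]
contact_force: [0.4, -0.0, -1.5]
opening: 0.357
```

```bash
python3 go.py 447 -291 46 166.5
python3 - <<'E'
from h import *
e=sense()["eef_pos"]; ims=[]
for n in ("scene","top"):
    f=optics.grab_frame(n); u,v=proj(f,[e-[0,0,20]])[0].astype(int); c=f["img"][max(0,v-40):v+40,max(0,u-50):u+50,::-1]
    ims.append(cv2.resize(c,(400,320)))
cv2.imwrite("pics/a5.png",np.hstack(ims))
E
```

```text
pos [ 448.2 -291.1   48.6] rot [-1.7997e+02  1.0000e-01  1.6651e+02] t 7.02 F [ 0.4 -0.  -1.5] open 0.357
shift [ 0.0029 -0.0005  0.0066] turn [-0.0006  0.0016  0.0002] rows>= 0.1 0.0
```

View pics/a5.png

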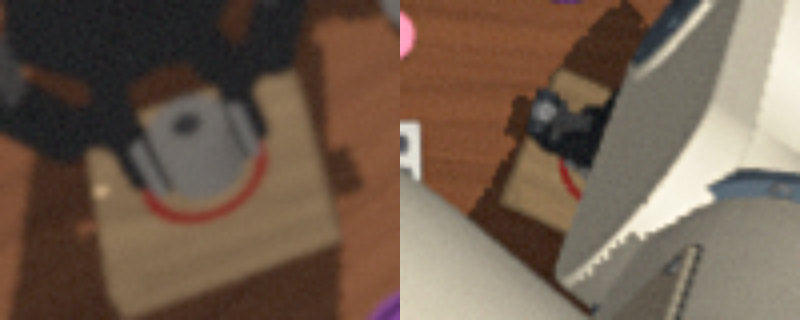

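Run:
```python
from h import *
e=sense()["eef_pos"]; f=optics.grab_frame("scene"); P=cloud(f)
m=(np.hypot(P[...,0]-e[0],P[...,1]-e[1])<25)&(P[...,2]>48)&(P[...,2]<62)&(f["range_z"]>0)
q=P[m]; print(len(q),q.mean(0),e)
o=cv2.cvtColor(f["img"],cv2.COLOR_RGB2BGR)
a=np.linspace(0,6.3,60)
for c,rad,z,col in(((447,-291),26,20,(0,255,0)),((447,-291),16,54,(255,0,0)),((447,-291),16,22,(255,0,0))):
    for p in proj(f,np.c_[c[0]+rad*np.cos(a),c[1]+rad*np.sin(a),a*0+z]): o[int(round(p[1])),int(round(p[0]))]=col
u,v=proj(f,[e-[0,0,20]])[0].astype(int)
cv2.imwrite("pics/a6.png",cv2.resize(o[v-40:v+40,u-50:u+50],(750,600),interpolation=cv2.INTER_NEAREST))
```

```text
357 [ 452.69716282 -291.88943866   55.45663638] [ 447.94411592 -291.05609758   48.54735637]
```

View pics/a6.png

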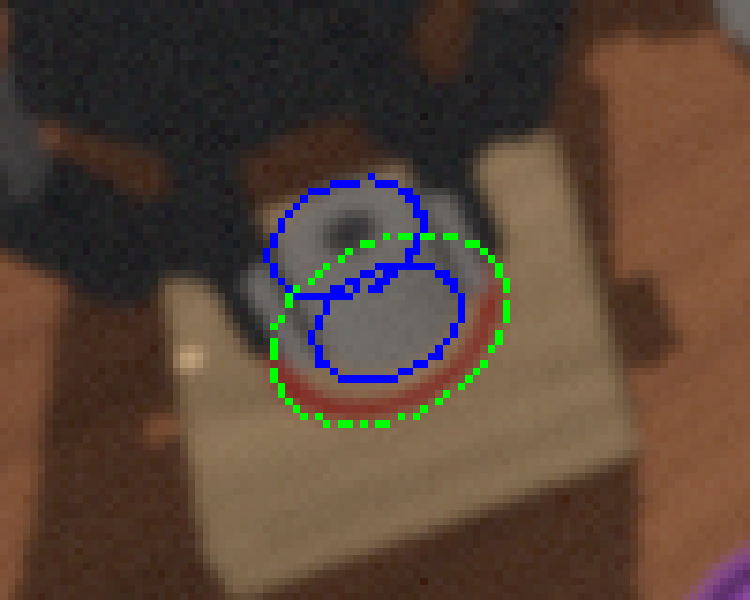

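The overlay matches: the pusher sits inside the ring outline. Now the final lowering and release.

Request:
carry_out --increments '[[[0.002, 0, 0.003, 0, 0, 0], [0.002, 0, 0.006, 0, 0, 0], [0.002, 0, 0.006, 0, 0, 0], [0.002, 0, 0.006, 0, 0, 0]]]'

```text
clock: 7.5
eef_pos: [446.8, -290.7, 45.9]
tcp_rot: [-3.141, 0.0, 2.906]
contact_force: [-2.3, 0.5, 9.0]
opening: 0.362
```

Request:
carry_out --increments '[[[0, 0, 0, 0, 0, 0], [0, 0, 0, 0, 0, 0], [0, 0, 0, 0, 0, 0], [0, 0, 0, 0, 0, 0]]]' --hand 0.2

```text
clock: 7.83
eef_pos: [446.6, -290.5, 45.2]
tcp_rot: [-3.142, 0.0, 2.906]
contact_force: [0.1, -0.5, 0.4]
opening: 0.801
```

Request:
carry_out --increments '[[[0, 0, -0.03, 0, 0, 0], [0, 0, -0.09, 0, 0, 0], [0, 0, -0.18, 0, 0, 0], [0, 0, -0.27, 0, 0, 0], [0, 0, -0.3, 0, 0, 0]]]' --hand 0

```text
clock: 8.25
eef_pos: [448.5, -291.7, 170.6]
tcp_rot: [-3.14, 0.006, 2.906]
contact_force: [0.8, -1.4, 0.4]
opening: 0.999
```

Request:
carry_out --increments '[[[-0.05, 0.069, 0, 0, 0, 0], [-0.11, 0.152, 0, 0, 0, 0], [-0.17, 0.235, 0, 0, 0, 0], [-0.23, 0.318, 0, 0, 0, 0], [-0.28, 0.388, 0, 0, 0, 0]]]'

```text
clock: 8.67
eef_pos: [593.6, -163.8, 166.4]
tcp_rot: [3.141, 0.001, 2.906]
contact_force: [0.8, -0.7, -0.1]
opening: 1.001
```

```bash
cat > view.py <<'E'
from h import *
import sys
x,y,z,name=*map(float,sys.argv[1:4]),sys.argv[4]
ims=[]
for n in ("scene","top"):
    f=optics.grab_frame(n); u,v=proj(f,[[x,y,z]])[0].astype(int); c=f["img"][max(0,v-40):v+40,max(0,u-50):u+50,::-1]
    ims.append(cv2.resize(c,(400,320)))
cv2.imwrite(f"pics/{name}.png",np.hstack(ims))
E
python3 view.py 447 -291 30 b1; python3 go.py 621 -142.5 120 166.5
python3 - <<'E'
from h import *
for n in ("scene","top"):
    f=optics.grab_frame(n);P=cloud(f)
    m=(np.hypot(P[...,0]-447,P[...,1]+291)<35)&(P[...,2]>49)&(P[...,2]<60)&(f["range_z"]>0)
    q=P[m]; print(len(q),q.mean(0), cv2.minAreaRect(q[:,:2].astype(np.float32)) if len(q)>4 else 0)
    for t in("pad","dish"): print(t,[(np.round(d["point"]),round(d["confidence"],2)) for d in nets.tip_of(t,n)])
E
```

```text
pos [ 595.6 -162.5  166.4] rot [179.94   0.18 166.71] t 8.77 F [ 0.4 -0.2  0.1] open 0.999
shift [-0.05    0.0632  0.1161] turn [0.0009 0.0029 0.0034] rows>= 1.4 0.0
261 [ 449.82459254 -289.99732447   53.56935749] ((448.1248474121094, -290.1236572265625), (30.236675262451172, 31.0369815826416), 61.91969680786133)
pad [(array([ 622., -145.,   44.]), 0.95)]
dish [(array([ 626., -148.,   36.]), 0.88), (array([ 572., -268.,   -0.]), 0.63)]
0 [nan nan nan] 0
pad []
dish [(array([ 617., -147.,   39.]), 0.53)]<stdin>:5: RuntimeWarning: Mean of empty slice.
  ret = um.true_divide(
```

View pics/b1.png

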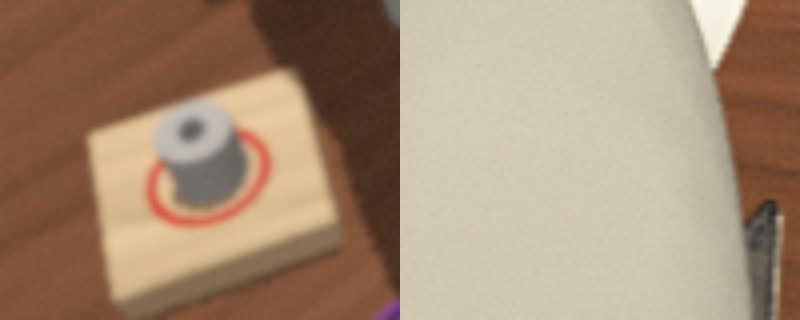

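The pusher stands upright inside the ring (left crop around (205,165)). Next is the pad.

```bash
cat > stack.py <<'E'
from h import *
for n in("scene","top"):
    f=optics.grab_frame(n);P=cloud(f);hsv=cv2.cvtColor(f["img"],cv2.COLOR_RGB2HSV).astype(int)
    ok=(f["range_z"]>0)&(np.hypot(P[...,0]-621,P[...,1]+142)<60)
    for nm,m in(("pad",ok&(P[...,2]>58)&(P[...,2]<70)&(hsv[...,0]>20)&(hsv[...,0]<35)&(hsv[...,1]>120)),
                ("dish",ok&(hsv[...,0]>3)&(hsv[...,0]<17)&(P[...,2]>42)&(P[...,2]<56)&(hsv[...,1]>90)),
                ("die",ok&(P[...,2]>36)&(P[...,2]<45))):
        q=P[m]
        if len(q)>10:
            rr=cv2.minAreaRect(q[:,:2].astype(np.float32)); c,rad=cv2.minEnclosingCircle(q[:,:2].astype(np.float32))
            print(n,nm,len(q),q.mean(0).round(1),np.round(rr[0],1),np.round(rr[1],1),round(rr[2],1),"circ",np.round(c,1),round(rad,1))
E
python3 stack.py;python3 view.py 621 -142 50 b2
```

```text
scene pad 472 [ 625.1 -145.9   64.5] [ 623.6 -144.5] [39.9 39.7] 48.6 circ [ 624.  -144.8] 20.7
scene dish 252 [ 632.8 -154.5   49.3] [ 627.4 -148.6] [53.7 44.8] 48.6 circ [ 623.7 -145.4] 28.2
scene die 1034 [ 631.7 -146.6   41.8] [ 622.6 -141.6] [66.7 91.4] 76.7 circ [ 622.9 -141.2] 54.8
top dish 24 [ 621.9 -118.7   48.6] [ 621.2 -118.1] [ 6.4 29.6] 86.4 circ [ 621.1 -120.4] 14.8
top die 118 [ 608.3 -111.8   40.1] [ 611.1 -113.6] [16.4 57.3] 76.6 circ [ 611.  -113.5] 28.8
```

View pics/b2.png

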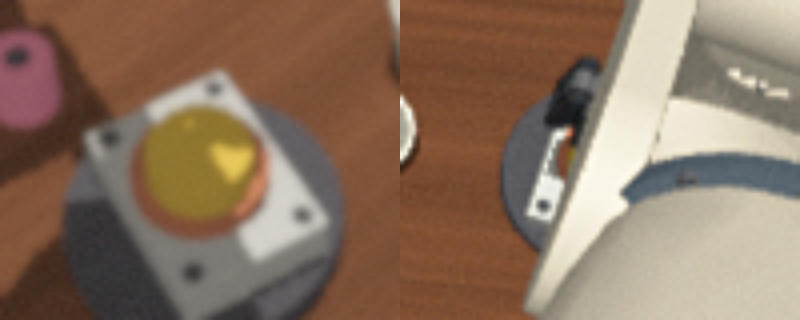

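```bash
python3 go.py 622.5 -144 72 166.5
```

```text
pos [ 591.3 -166.4  165.3] rot [-180.     -0.    166.44] t 9.27 F [-0.2  0.3  0.6] open 0.999
shift [-0.0627  0.0727  0.2333] turn [-0.     -0.     -0.0009] rows>= 2.4 0.0
```

Request:
carry_out --increments '[[[-0.0627, 0.0727, 0.02, 0, 0, -0.0009], [-0.0627, 0.0727, 0.08, 0, 0, -0.0009], [-0.0627, 0.0727, 0.15, 0, 0, -0.0009], [-0.0627, 0.0727, 0.19, 0, 0, -0.0009], [-0.0627, 0.0727, 0.21, 0, 0, -0.0009]]]'

```text
clock: 9.68
eef_pos: [621.3, -143.1, 78.6]
tcp_rot: [-3.142, -0.004, 2.907]
contact_force: [-0.8, -0.1, 0.3]
opening: 0.996
```

Request:
carry_out --increments '[[[0, 0, 0.01, 0, 0, 0], [0, 0, 0.021, 0, 0, 0], [0, 0, 0.023, 0, 0, 0], [0, 0, 0.023, 0, 0, 0], [0, 0, 0.023, 0, 0, 0]]]' --hand 0.35

```text
clock: 10.1
eef_pos: [623.5, -143.5, 73.0]
tcp_rot: [3.142, 0.001, 2.907]
contact_force: [-1.0, -0.5, -0.2]
opening: 0.65
```

```bash
python3 go.py 622.5 -144 72 166.5;python3 view.py 621 -142 65 c1;python3 stack.py
```

```text
pos [ 623.5 -143.5   73. ] rot [1.8000e+02 9.0000e-02 1.6655e+02] t 10.1 F [-1.  -0.5 -0.2] open 0.65
shift [ 0.0022 -0.0018  0.0025] turn [0.     0.0014 0.0009] rows>= 0.0 0.0
scene pad 484 [ 624.4 -145.6   64.5] [ 622.6 -144.5] [38.7 41.5] 57.4 circ [ 623.  -144.3] 21.3
scene dish 192 [ 640.3 -150.8   49.1] [ 637.1 -146.4] [55.  29.1] 83.7 circ [ 625.1 -145.1] 27.6
scene die 813 [ 643.8 -144.8   41.7] [ 622.2 -141.6] [66.4 91.1] 76.3 circ [ 622.6 -142.5] 54.1
```

View pics/c1.png

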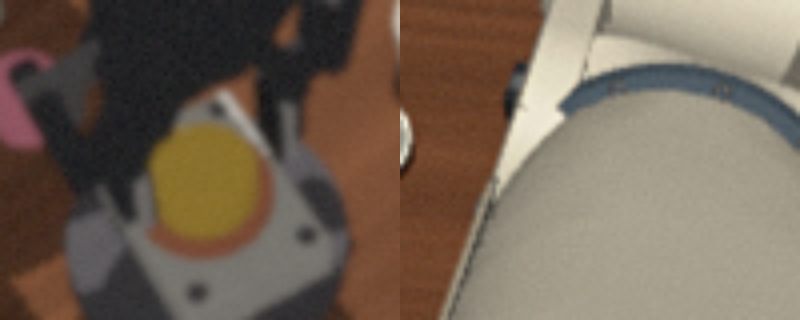

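Run:
```python
from h import *
f=optics.grab_frame("scene");P=cloud(f);e=sense()["eef_pos"];a=np.radians(166.5)
X=(P[...,:2]-e[:2])@np.array([[np.cos(a),np.sin(a)],[np.sin(a),-np.cos(a)]]).T
for lo,hi in((20,48),(-48,-24)):
    m=(X[...,0]>-13)&(X[...,0]<14)&(X[...,1]>lo)&(X[...,1]<hi)&(f["range_z"]>0)&(P[...,2]>46)&(P[...,2]<110)
    print(len(P[m]),np.percentile(P[m][:,2],[0,2,5,10]) if m.any() else 0)
    h=np.histogram(P[m][:,2],np.arange(46,110,3));print(h[0])
o=cv2.cvtColor(f["img"],cv2.COLOR_RGB2BGR); u,v=proj(f,[[621,-142,65]])[0].astype(int)
cv2.imwrite("pics/c2.png",cv2.resize(o[v-40:v+40,u-50:u+50],(750,600),interpolation=cv2.INTER_NEAREST))
```

```text
279 [46.01253321 50.73797558 52.24760725 54.38741231]
[ 3  7 19  4  6 12 18 12 14 17 13 16 11 13 16 14 20  5 11 11 18]
264 [46.36657603 48.803588   53.78317567 64.47479555]
[ 6  4  6  1  0  8  8 16  8 16 12 13 14 11 12  2  9  7 13 24 57]
```

View pics/c2.png

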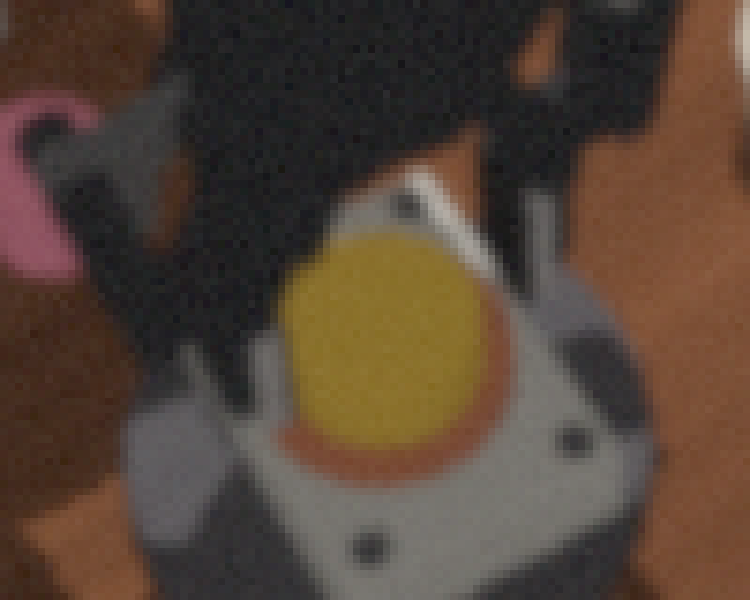

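Request:
carry_out --increments '[[[0.001, -0.001, 0.0075, 0, 0, 0], [0.001, -0.001, 0.0075, 0, 0, 0], [0.001, -0.001, 0.0075, 0, 0, 0]]]'

```text
clock: 10.6
eef_pos: [622.6, -143.6, 69.0]
tcp_rot: [-3.142, 0.0, 2.907]
contact_force: [1.2, -0.1, 1.0]
opening: 0.651
```

Request:
carry_out --increments '[[[0, 0, 0, 0, 0, 0], [0, 0, 0, 0, 0, 0], [0, 0, 0, 0, 0, 0], [0, 0, 0, 0, 0, 0], [0, 0, 0, 0, 0, 0]]]' --hand 1 --squeeze 35

```text
clock: 11.02
eef_pos: [624.0, -144.2, 71.2]
tcp_rot: [-3.141, 0.003, 2.907]
contact_force: [-1.8, -1.2, 15.6]
opening: 0.497
```

```bash
python3 go.py 622.5 -144 70 166.5;python3 - <<'E'
from h import *
f=optics.grab_frame("scene");P=cloud(f);e=sense()["eef_pos"];a=np.radians(166.5)
X=(P[...,:2]-e[:2])@np.array([[np.cos(a),np.sin(a)],[np.sin(a),-np.cos(a)]]).T
for lo,hi in((18,40),(-40,-18)):
    m=(X[...,0]>-13)&(X[...,0]<14)&(X[...,1]>lo)&(X[...,1]<hi)&(f["range_z"]>0)&(P[...,2]>46)&(P[...,2]<110)
    h=np.histogram(P[m][:,2],np.arange(46,110,3));print(h[0])
o=cv2.cvtColor(f["img"],cv2.COLOR_RGB2BGR); u,v=proj(f,[[621,-142,65]])[0].astype(int)
cv2.imwrite("pics/c3.png",cv2.resize(o[v-40:v+40,u-50:u+50],(750,600),interpolation=cv2.INTER_NEAREST))
E
```

```text
pos [ 624.  -144.2   71.2] rot [-179.98    0.2   166.57] t 11.02 F [-1.8 -1.2 15.6] open 0.497
shift [ 0.0037 -0.0004  0.0029] turn [-0.0003  0.0033  0.0012] rows>= 0.0 0.0
[ 3  1  5  2  7 18 38 16 13 16 13 14 14  9 23 13 13 11 12 13 22]
[ 8  6  8  5  8 10 14 11 12 13 15 13 12  8  8  5  9 16 22 40 59]
```

View pics/c3.png

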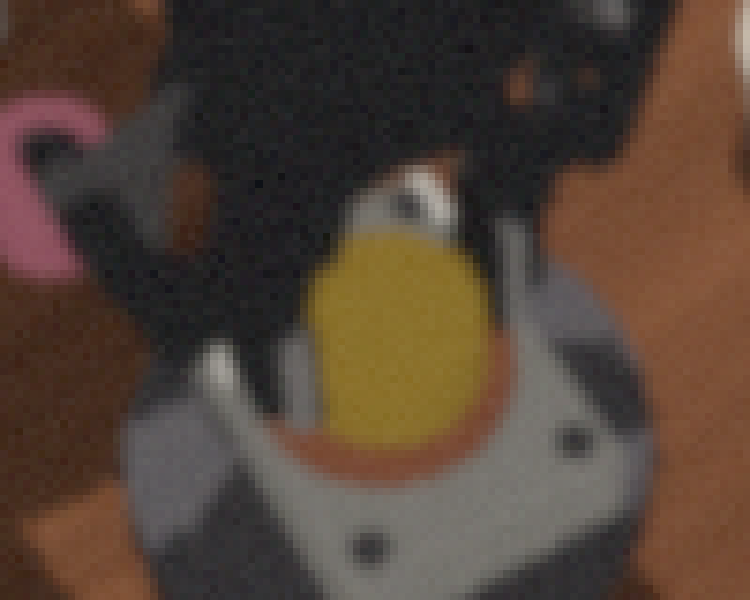

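The jaws have closed on the pad at about 44 mm. The 15 N upward force suggests the swinging tips press down slightly, so I'll lift slowly and check that the dish stays.

Request:
carry_out --increments '[[[0, 0, -0.005, 0, 0, 0], [0, 0, -0.01, 0, 0, 0], [0, 0, -0.02, 0, 0, 0], [0, 0, -0.035, 0, 0, 0], [0, 0, -0.05, 0, 0, 0]]]'

```text
clock: 11.48
eef_pos: [622.1, -143.5, 89.1]
tcp_rot: [3.142, -0.001, 2.907]
contact_force: [-0.2, -1.0, -0.7]
opening: 0.498
```

Request:
carry_out --increments '[[[0, 0, -0.02, 0, 0, 0], [0, 0, -0.05, 0, 0, 0], [0, 0, -0.09, 0, 0, 0], [0, 0, -0.13, 0, 0, 0], [0, 0, -0.15, 0, 0, 0]]]'

```text
clock: 11.9
eef_pos: [623.5, -143.8, 151.9]
tcp_rot: [3.142, 0.003, 2.907]
contact_force: [0.1, -0.1, 0.0]
opening: 0.496
```

```bash
python3 go.py 437 15.5 149 166.5;python3 view.py 623 -143 120 c4; python3 stack.py
```

```text
pos [ 623.5 -143.8  151.9] rot [1.8000e+02 1.7000e-01 1.6656e+02] t 11.9 F [ 0.1 -0.1  0. ] open 0.496
shift [0.5461 0.279  0.0057] turn [0.     0.0029 0.001 ] rows>= 5.9 0.0
scene dish 853 [ 622.2 -144.2   46.5] [ 623.1 -144.8] [53.1 56.4] 56.3 circ [ 623.  -144.3] 28.7
scene die 1288 [ 630.1 -146.7   42.2] [ 622.4 -141.6] [66.6 91.7] 76.4 circ [ 622.9 -142.5] 54.1
```

View pics/c4.png

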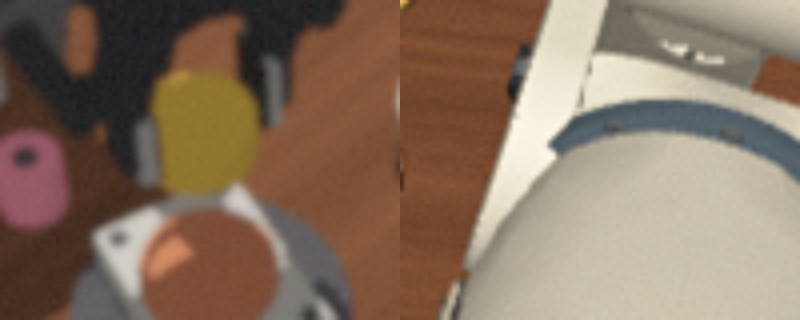

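The pad came up alone; the dish is still on the die (left crop (205,270)). Moving to the saucer.

Request:
carry_out --increments '[[[0.04, 0.02, 0, 0, 0, 0], [0.1, 0.051, 0, 0, 0, 0], [0.17, 0.087, 0, 0, 0, 0], [0.25, 0.128, 0, 0, 0, 0], [0.33, 0.169, 0, 0, 0, 0]]]'

```text
clock: 12.52
eef_pos: [507.8, -46.4, 147.8]
tcp_rot: [-3.141, -0.002, 2.906]
contact_force: [-0.4, 1.1, -0.1]
opening: 0.492
```

Request:
carry_out --increments '[[[0.08, 0.04, 0, 0, 0, 0], [0.14, 0.073, 0.02, 0, 0, 0], [0.19, 0.098, 0.04, 0, 0, 0], [0.215, 0.11, 0.06, 0, 0, 0], [0.215, 0.11, 0.06, 0, 0, 0]]]'

```text
clock: 12.93
eef_pos: [432.6, 16.7, 123.1]
tcp_rot: [-3.14, -0.005, 2.909]
contact_force: [0.1, -0.7, -0.7]
opening: 0.496
```

Request:
carry_out --increments '[[[0, 0, 0, 0, 0, 0], [0, 0, 0, 0, 0, 0]]]'

```text
clock: 13.1
eef_pos: [437.3, 15.3, 125.1]
tcp_rot: [-3.142, 0.001, 2.907]
contact_force: [0.3, -0.7, 0.3]
opening: 0.496
```

```bash
python3 go.py 437 15.5 32 166.5;python3 view.py 437 15 60 c5
python3 - <<'E'
from h import *
f=optics.grab_frame("scene");P=cloud(f);e=sense()["eef_pos"];hsv=cv2.cvtColor(f["img"],cv2.COLOR_RGB2HSV).astype(int)
m=(np.hypot(P[...,0]-e[0],P[...,1]-e[1])<40)&(hsv[...,0]>20)&(hsv[...,0]<35)&(hsv[...,1]>110)&(f["range_z"]>0)
q=P[m];print(len(q),e,np.percentile(q[:,2],[1,50,90,98]))
q=q[q[:,2]>np.percentile(q[:,2],95)-2];print(q.mean(0),cv2.minAreaRect(q[:,:2].astype(np.float32)))
E
```

```text
pos [437.3  15.3 125.1] rot [-1.8000e+02  4.0000e-02  1.6657e+02] t 13.1 F [ 0.3 -0.7  0.3] open 0.496
shift [1.000e-03 2.000e-04 2.328e-01] turn [-0.      0.0006  0.0012] rows>= 2.2 0.0
310 [437.4071579   15.13443654 125.29124138] [102.52517394 118.1279388  120.07393156 120.90050137]
[441.82182471  16.42685745 119.50420464] ((440.3113098144531, 18.34588050842285), (34.854434967041016, 38.841243743896484), 50.61602783203125)
```

View pics/c5.png

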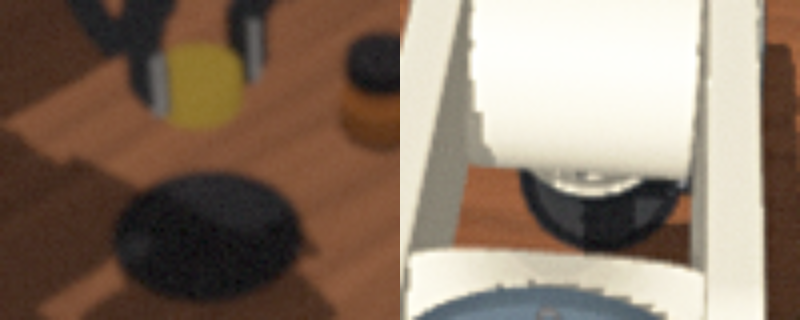

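Request:
carry_out --increments '[[[0, 0, 0.03, 0, 0, 0], [0, 0, 0.09, 0, 0, 0], [0, 0, 0.15, 0, 0, 0], [0, 0, 0.19, 0, 0, 0], [0, 0, 0.21, 0, 0, 0]]]'

```text
clock: 13.67
eef_pos: [436.0, 15.2, 39.4]
tcp_rot: [-3.141, -0.002, 2.906]
contact_force: [0.6, -0.1, -0.8]
opening: 0.496
```

Request:
carry_out --increments '[[[0, 0, 0.01, 0, 0, 0], [0, 0, 0.017, 0, 0, 0], [0, 0, 0.02, 0, 0, 0], [0, 0, 0.02, 0, 0, 0], [0, 0, 0.02, 0, 0, 0]]]'

```text
clock: 14.08
eef_pos: [436.9, 15.6, 33.7]
tcp_rot: [3.141, 0.001, 2.907]
contact_force: [0.2, -0.4, 0.0]
opening: 0.504
```

```bash
python3 go.py 437 15.5 31 166.5;python3 view.py 437 15 15 c6
```

```text
pos [436.9  15.6  33.7] rot [1.7998e+02 7.0000e-02 1.6656e+02] t 14.08 F [ 0.2 -0.4  0. ] open 0.504
shift [-0.0003 -0.0002  0.0066] turn [0.0003 0.0012 0.001 ] rows>= 0.1 0.0
```

View pics/c6.png

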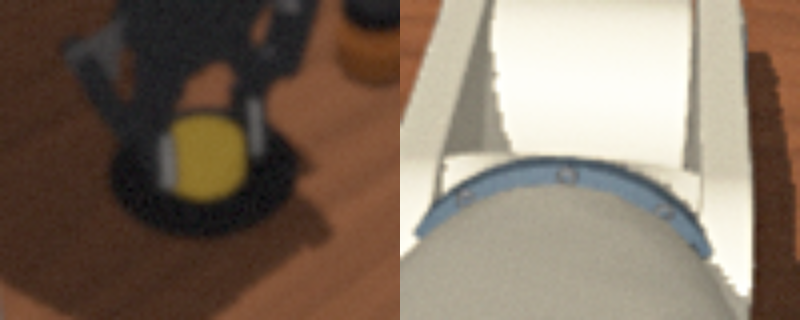

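The pad is over the middle of the saucer. Lowering the last 2.5 mm.

Request:
carry_out --increments '[[[0, 0, 0.003, 0, 0, 0], [0, 0, 0.0065, 0, 0, 0], [0, 0, 0.0065, 0, 0, 0], [0, 0, 0.0065, 0, 0, 0]]]'

```text
clock: 14.52
eef_pos: [436.8, 15.7, 31.9]
tcp_rot: [3.141, 0.001, 2.907]
contact_force: [-5.4, -0.2, 29.7]
opening: 0.497
```

Request:
carry_out --increments '[[[0, 0, -0.002, 0, 0, 0], [0, 0, -0.003, 0, 0, 0], [0, 0, -0.003, 0, 0, 0]]]'

```text
clock: 14.77
eef_pos: [436.7, 15.7, 32.1]
tcp_rot: [3.141, 0.001, 2.907]
contact_force: [-1.9, -0.8, 11.1]
opening: 0.496
```

Request:
carry_out --increments '[[[0, 0, 0, 0, 0, 0], [0, 0, 0, 0, 0, 0], [0, 0, 0, 0, 0, 0], [0, 0, 0, 0, 0, 0]]]' --hand 0.2

```text
clock: 15.1
eef_pos: [436.2, 15.6, 31.4]
tcp_rot: [-3.141, -0.0, 2.907]
contact_force: [-0.8, -0.6, -1.0]
opening: 0.804
```

Request:
carry_out --increments '[[[0, 0, -0.03, 0, 0, 0], [0, 0, -0.09, 0, 0, 0], [0, 0, -0.18, 0, 0, 0], [0, 0, -0.26, 0, 0, 0], [0, 0, -0.3, 0, 0, 0]]]' --hand 0

```text
clock: 15.52
eef_pos: [437.5, 15.7, 154.7]
tcp_rot: [3.141, 0.003, 2.907]
contact_force: [1.3, 0.5, -0.3]
opening: 0.999
```

Request:
carry_out --increments '[[[-0.05, -0.025, 0, 0, 0, 0], [-0.12, -0.06, 0, 0, 0, 0], [-0.2, -0.1, 0, 0, 0, 0], [-0.28, -0.14, 0, 0, 0, 0], [-0.36, -0.18, 0, 0, 0, 0]]]'

```text
clock: 15.93
eef_pos: [560.6, -89.0, 151.5]
tcp_rot: [3.142, -0.0, 2.907]
contact_force: [0.5, 0.2, -0.3]
opening: 1.0
```

```bash
python3 view.py 437 15 15 c7;python3 stack.py
python3 - <<'E'
from h import *
for n in ("scene","top"):
    f=optics.grab_frame(n);P=cloud(f);hsv=cv2.cvtColor(f["img"],cv2.COLOR_RGB2HSV).astype(int)
    m=(np.hypot(P[...,0]-437,P[...,1]-15)<50)&(P[...,2]>20)&(P[...,2]<32)&(f["range_z"]>0)
    q=P[m]; print(n,len(q),q.mean(0) if len(q) else 0, cv2.minAreaRect(q[:,:2].astype(np.float32)) if len(q)>4 else 0)
E
```

```text
scene dish 871 [ 621.8 -143.8   46.7] [ 623.1 -144.8] [54.9 56.1] 58.0 circ [ 622.8 -143.8] 29.0
scene die 1340 [ 628.7 -145.4   42.2] [ 621.9 -141.7] [66.7 92. ] 76.5 circ [ 622.7 -141.9] 54.2
top dish 20 [ 614.  -166.7   48.2] [ 613.5 -166.6] [ 5.8 24.4] 64.3 circ [ 613.5 -166.6] 12.2
top die 17 [ 614.4 -168.3   41.5] [ 615.6 -169.1] [ 8.9 23.1] 67.4 circ [ 616. -168.] 12.0
scene 261 [437.24335881  15.81557156  25.88485768] ((435.5807189941406, 17.621776580810547), (40.38893127441406, 44.525733947753906), 48.17677307128906)
top 96 [440.77128783  25.32183323  23.93791391] ((439.2944641113281, 26.679916381835938), (20.515535354614258, 38.372352600097656), 71.21546173095703)
```

View pics/c7.png

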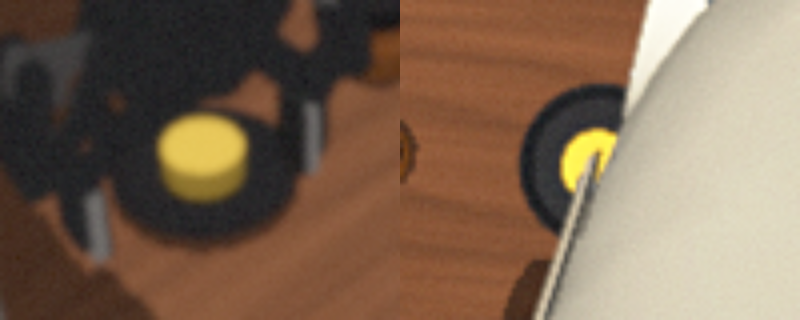

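The pad lies centred in the saucer, at (205,155) in the left crop. Next is the dish.

```bash
python3 go.py 622 -144.3 58 166.5
```

```text
pos [558.5 -87.4 151.1] rot [-1.8000e+02 -1.0000e-01  1.6656e+02] t 16.23 F [-0.5  0.2 -0.2] open 1.003
shift [-0.1878 -0.1015  0.2324] turn [-0.     -0.0017  0.0011] rows>= 3.0 0.0
```

Request:
carry_out --increments '[[[-0.06, -0.033, 0, 0, 0, 0], [-0.13, -0.07, 0.01, 0, 0, 0], [-0.188, -0.1015, 0.05, 0, 0, 0], [-0.188, -0.1015, 0.12, 0, 0, 0], [-0.188, -0.1015, 0.16, 0, 0, 0]]]' --hand 0.15

```text
clock: 16.65
eef_pos: [622.9, -144.7, 85.8]
tcp_rot: [-3.142, -0.001, 2.907]
contact_force: [-0.9, 0.0, -1.0]
opening: 0.848
```

Request:
carry_out --increments '[[[0, 0, 0.03, 0, 0, 0], [0, 0, 0.055, 0, 0, 0], [0, 0, 0.0715, 0, 0, 0], [0, 0, 0.0715, 0, 0, 0], [0, 0, 0.0715, 0, 0, 0]]]' --hand 0.22

```text
clock: 17.07
eef_pos: [623.5, -144.5, 59.5]
tcp_rot: [3.142, 0.0, 2.908]
contact_force: [-0.5, -0.3, -0.1]
opening: 0.779
```

```bash
python3 go.py 622 -144.3 58 166.5;cat > tip.py <<'E'
from h import *
import sys
f=optics.grab_frame("scene");P=cloud(f);e=sense()["eef_pos"]
o=cv2.cvtColor(f["img"],cv2.COLOR_RGB2BGR); u,v=proj(f,[e-[0,0,15]])[0].astype(int)
cv2.imwrite(f"pics/{sys.argv[1]}.png",cv2.resize(o[v-40:v+40,u-50:u+50],(750,600),interpolation=cv2.INTER_CUBIC))
print(u-50,v-40)
E
python3 tip.py d1
```

```text
pos [ 623.5 -144.5   59.5] rot [1.8000e+02 2.0000e-02 1.6659e+02] t 17.07 F [-0.5 -0.3 -0.1] open 0.779
shift [ 0.0038 -0.0003  0.0036] turn [0.     0.0003 0.0015] rows>= 0.1 0.0
193 248
```

View pics/d1.png

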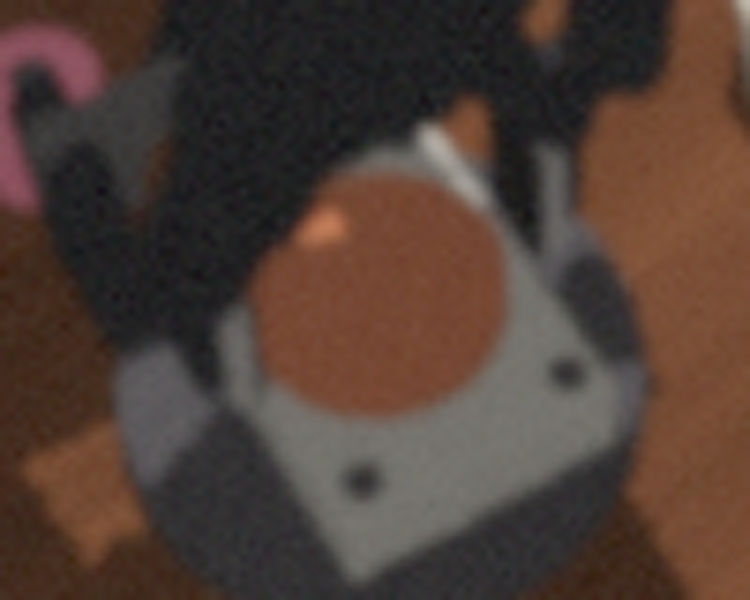

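Run:
```python
from h import *
f=optics.grab_frame("scene");e=sense()["eef_pos"];a=np.radians(166.6)
tx=np.array([np.cos(a),np.sin(a),0]);ty=np.array([np.sin(a),-np.cos(a),0])
for sy in(1,-1):
  for sx in (-11,11):
    for z in (42,45,48,51):
      X=e+tx*sx+ty*sy*34; X[2]=z
      print(sy,sx,z,((proj(f,[X])[0]-[193,248])*7.5).round(0))
# residual scene check: die top corners
```

```text
1 -11 42 [536. 278.]
1 -11 45 [536. 270.]
1 -11 48 [536. 262.]
1 -11 51 [536. 254.]
1 11 42 [487. 208.]
1 11 45 [486. 200.]
1 11 48 [486. 192.]
1 11 51 [486. 184.]
-1 -11 42 [260. 418.]
-1 -11 45 [259. 411.]
-1 -11 48 [258. 403.]
-1 -11 51 [257. 396.]
-1 11 42 [214. 342.]
-1 11 45 [213. 335.]
-1 11 48 [212. 327.]
-1 11 51 [211. 319.]
```

The visible tip corner fits a tip height of about 47.5, which agrees with my model. Lowering about 3.8 mm, then closing.

Request:
carry_out --increments '[[[0.002, 0, 0.005, 0, 0, 0], [0.002, 0, 0.0095, 0, 0, 0], [0.002, 0, 0.0095, 0, 0, 0], [0.002, 0, 0.0095, 0, 0, 0]]]'

```text
clock: 17.5
eef_pos: [622.7, -144.7, 55.4]
tcp_rot: [3.142, 0.0, 2.907]
contact_force: [0.1, 0.1, 0.3]
opening: 0.781
```

Request:
carry_out --increments '[[[0, 0, 0, 0, 0, 0], [0, 0, 0, 0, 0, 0]]]'

```text
clock: 17.67
eef_pos: [622.7, -144.7, 55.3]
tcp_rot: [-3.142, 0.0, 2.907]
contact_force: [0.2, -0.8, 0.7]
opening: 0.781
```

Request:
carry_out --increments '[[[0, 0, 0, 0, 0, 0], [0, 0, 0, 0, 0, 0], [0, 0, 0, 0, 0, 0], [0, 0, 0, 0, 0, 0]]]' --hand 1 --squeeze 35

```text
clock: 18.0
eef_pos: [623.9, -146.1, 57.8]
tcp_rot: [-3.14, 0.003, 2.908]
contact_force: [-5.8, -5.2, 21.4]
opening: 0.656
```

```bash
python3 tip.py d2
```

```text
192 249
```

View pics/d2.png

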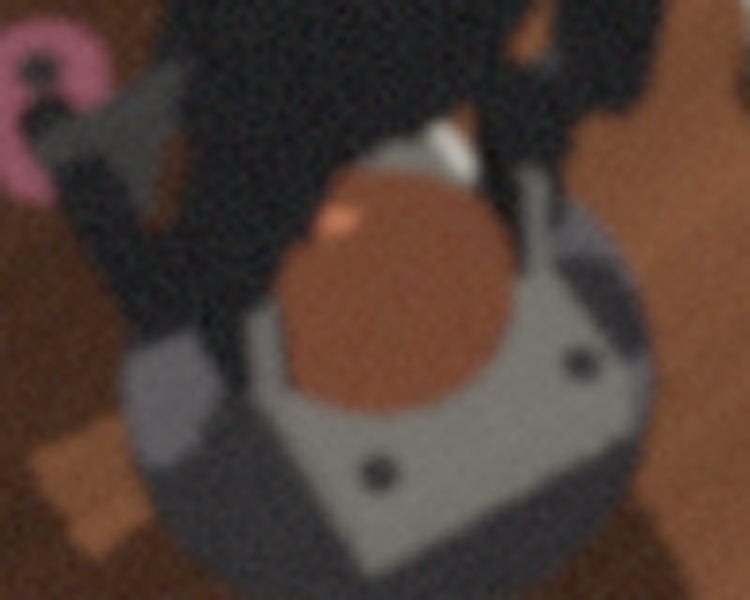

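Request:
carry_out --increments '[[[0, 0, -0.004, 0, 0, 0], [0, 0, -0.01, 0, 0, 0], [0, 0, -0.02, 0, 0, 0], [0, 0, -0.035, 0, 0, 0], [0, 0, -0.05, 0, 0, 0]]]'

```text
clock: 18.47
eef_pos: [622.3, -144.5, 75.3]
tcp_rot: [3.142, -0.001, 2.907]
contact_force: [-0.6, 0.6, -0.2]
opening: 0.652
```

Request:
carry_out --increments '[[[0, 0, -0.02, 0, 0, 0], [0, 0, -0.05, 0, 0, 0], [0, 0, -0.09, 0, 0, 0], [0, 0, -0.13, 0, 0, 0], [0, 0, -0.15, 0, 0, 0]]]'

```text
clock: 18.88
eef_pos: [623.7, -144.8, 138.1]
tcp_rot: [3.142, 0.003, 2.907]
contact_force: [1.0, -0.0, -0.2]
opening: 0.654
```

```bash
python3 go.py 446.3 311.7 150 166.5; python3 tip.py d3
```

```text
pos [ 623.7 -144.8  138.1] rot [1.8000e+02 1.7000e-01 1.6657e+02] t 18.88 F [ 1.  -0.  -0.2] open 0.654
shift [ 0.6963  1.0071 -0.0318] turn [0.     0.0029 0.0011] rows>= 11.7 0.0
190 218
```

View pics/d3.png

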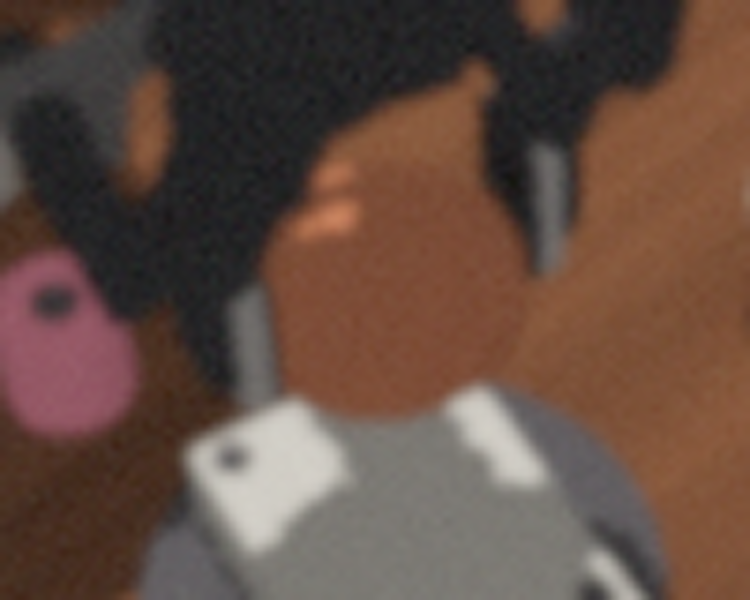

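The dish is held level and the die stays in place. Carrying it to the tile.

Request:
carry_out --increments '[[[0.03, 0.043, 0, 0, 0, 0], [0.08, 0.116, 0, 0, 0, 0], [0.13, 0.188, 0, 0, 0, 0], [0.18, 0.26, 0, 0, 0, 0], [0.23, 0.333, 0, 0, 0, 0]]]'

```text
clock: 19.35
eef_pos: [563.1, 7.4, 135.0]
tcp_rot: [-3.142, -0.0, 2.906]
contact_force: [0.2, 0.4, -0.1]
opening: 0.657
```

Request:
carry_out --increments '[[[0.05, 0.072, 0, 0, 0, 0], [0.1, 0.144, 0, 0, 0, 0], [0.15, 0.216, 0, 0, 0, 0], [0.2, 0.288, 0, 0, 0, 0], [0.25, 0.362, 0, 0, 0, 0]]]'

```text
clock: 19.77
eef_pos: [499.4, 171.7, 135.2]
tcp_rot: [-3.142, -0.0, 2.907]
contact_force: [0.4, -0.5, -1.4]
opening: 0.655
```

Request:
carry_out --increments '[[[0.05, 0.072, 0, 0, 0, 0], [0.1, 0.144, 0, 0, 0, 0], [0.15, 0.216, 0, 0, 0, 0], [0.19, 0.27, 0, 0, 0, 0], [0.215, 0.311, 0, 0, 0, 0]]]'

```text
clock: 20.18
eef_pos: [444.2, 313.4, 135.1]
tcp_rot: [3.142, -0.0, 2.909]
contact_force: [-0.6, 0.5, -1.6]
opening: 0.657
```

Request:
carry_out --increments '[[[0, 0, 0, 0, 0, 0], [0, 0, 0, 0, 0, 0], [0, 0, 0, 0, 0, 0]]]'

```text
clock: 20.43
eef_pos: [445.6, 310.8, 135.0]
tcp_rot: [-3.141, -0.0, 2.907]
contact_force: [-0.2, 1.2, -1.9]
opening: 0.656
```

```bash
python3 go.py 446.3 311.7 26 166.5; python3 tip.py d4
python3 - <<'E'
from h import *
f=optics.grab_frame("scene");P=cloud(f);e=sense()["eef_pos"];hsv=cv2.cvtColor(f["img"],cv2.COLOR_RGB2HSV).astype(int)
m=(np.hypot(P[...,0]-e[0],P[...,1]-e[1])<33)&(P[...,2]>e[2]-26)&(P[...,2]<e[2]+2)&(f["range_z"]>0)&(hsv[...,1]>90)
q=P[m];print(len(q),e,np.percentile(q[:,2],[1,10,50,90,98]));print(q.mean(0),cv2.minAreaRect(q[:,:2].astype(np.float32)))
E
```

```text
pos [445.6 310.8 135. ] rot [-1.7996e+02 -1.0000e-02  1.6659e+02] t 20.43 F [-0.2  1.2 -1.9] open 0.656
shift [-0.0011  0.0028  0.2725] turn [-0.0006 -0.0002  0.0014] rows>= 2.6 0.0
286 66
270 [445.93329176 310.33287206 135.08145946] [119.64243742 120.70375239 122.76274515 129.68366186 132.34693743]
[450.63945758 315.85127001 124.36791716] ((451.0703430175781, 310.579833984375), (48.29944610595703, 62.258636474609375), 15.829482078552246)
```

View pics/d4.png

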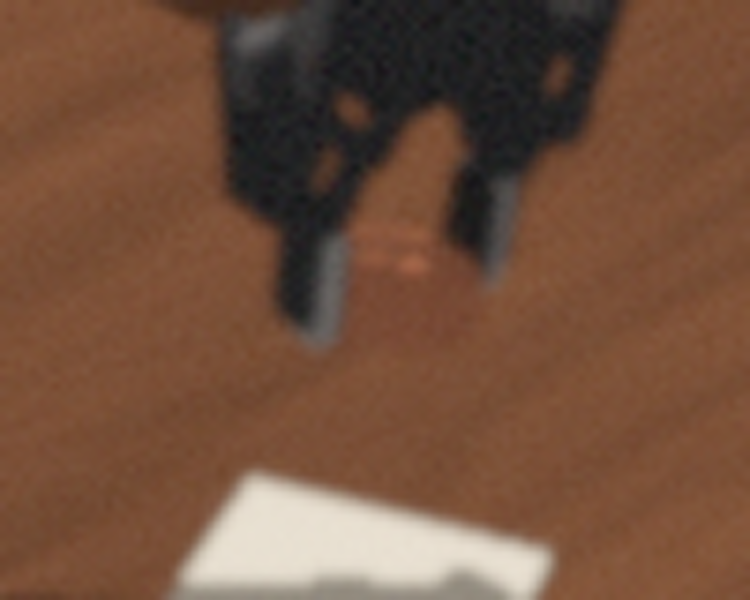

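Request:
carry_out --increments '[[[-0.001, 0.0025, 0.03, 0, 0, 0], [-0.001, 0.0025, 0.1, 0, 0, 0], [-0.001, 0.0025, 0.17, 0, 0, 0], [-0.001, 0.0025, 0.22, 0, 0, 0], [-0.001, 0.0025, 0.25, 0, 0, 0]]]'

```text
clock: 20.95
eef_pos: [445.4, 310.6, 32.3]
tcp_rot: [-3.139, -0.002, 2.906]
contact_force: [-0.4, -0.8, -0.8]
opening: 0.651
```

Request:
carry_out --increments '[[[0, 0, 0.008, 0, 0, 0], [0, 0, 0.015, 0, 0, 0], [0, 0, 0.018, 0, 0, 0], [0, 0, 0.018, 0, 0, 0], [0, 0, 0.018, 0, 0, 0]]]'

```text
clock: 21.37
eef_pos: [447.0, 312.6, 28.9]
tcp_rot: [3.14, 0.001, 2.907]
contact_force: [-1.4, 0.2, -0.5]
opening: 0.655
```

```bash
python3 go.py 446.3 311.7 26 166.5; python3 tip.py d5
```

```text
pos [447.  312.6  28.9] rot [1.7993e+02 7.0000e-02 1.6656e+02] t 21.37 F [-1.4  0.2 -0.5] open 0.655
shift [ 0.0011 -0.0027  0.0074] turn [0.0012 0.0011 0.001 ] rows>= 0.1 0.0
282 103
```

View pics/d5.png

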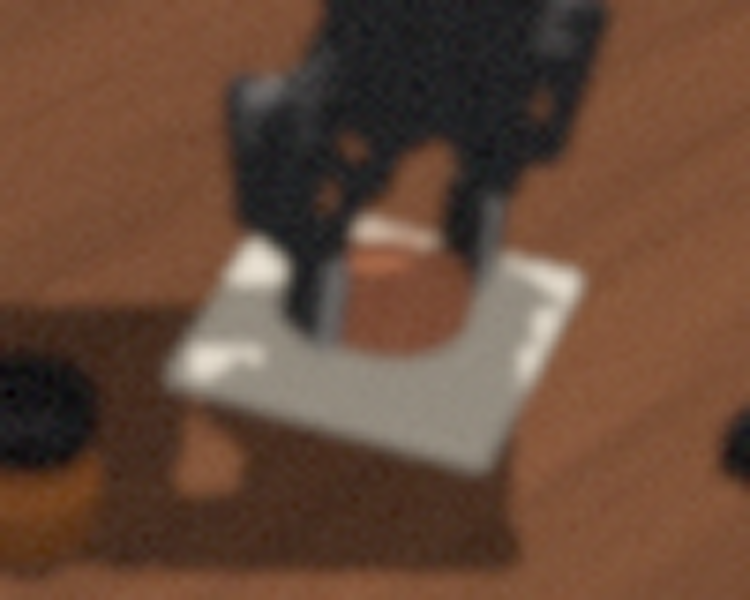

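Run:
```python
from h import *
f=optics.grab_frame("scene");e=sense()["eef_pos"]; o=cv2.cvtColor(f["img"],cv2.COLOR_RGB2BGR)
o=cv2.resize(o[103:183,282:382],(750,600),interpolation=cv2.INTER_CUBIC)
a=np.linspace(0,6.28,80)
def dr(x,y,rad,z,col):
    for p in proj(f,np.c_[x+rad*np.cos(a),y+rad*np.sin(a),a*0+z]): cv2.circle(o,tuple(((p-[282,103]+.5)*7.5).astype(int)),1,col,-1)
dr(446.3,311.7,29,22,(0,255,0)); dr(446.3,311.7,29,11,(0,255,255));dr(446.3,311.7,1,8,(0,0,255))
b=np.radians(20.6);c=[np.array([446.3,311.7])+55*(sx*np.array([np.cos(b),np.sin(b)])+sy*np.array([-np.sin(b),np.cos(b)])) for sx,sy in((1,1),(1,-1),(-1,-1),(-1,1))]
p=((proj(f,[[*q,8] for q in c])-[282,103]+.5)*7.5).astype(int); cv2.polylines(o,[p],True,(255,0,0),1)
cv2.imwrite("pics/d6.png",o);print(e)
```

```text
[446.86982264 312.61833122  28.88055994]
```

View pics/d6.png

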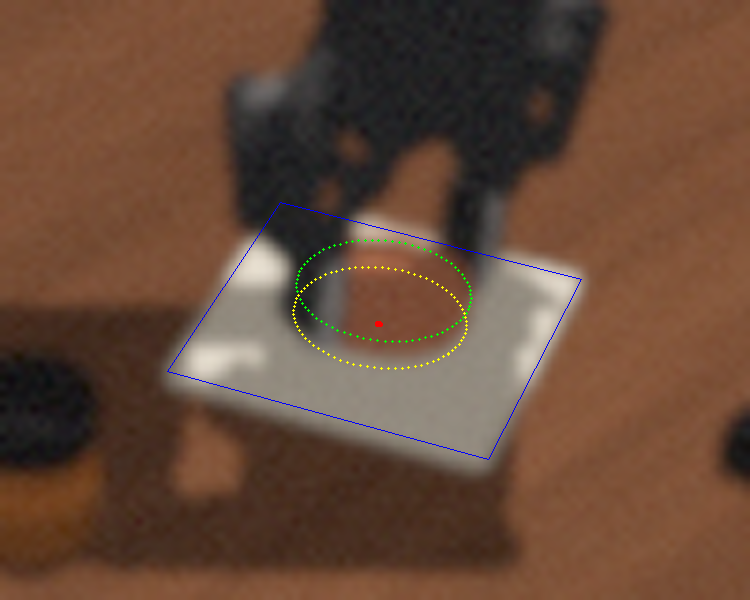

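The dish matches the target outline within about 1–2 mm. Setting it down.

Request:
carry_out --increments '[[[0.001, -0.0015, 0.003, 0, 0, 0], [0.001, -0.0015, 0.0055, 0, 0, 0], [0.001, -0.0015, 0.0055, 0, 0, 0], [0.001, -0.0015, 0.0055, 0, 0, 0]]]'

```text
clock: 21.8
eef_pos: [445.9, 311.8, 26.0]
tcp_rot: [3.141, 0.0, 2.907]
contact_force: [0.5, 0.3, 2.7]
opening: 0.653
```

Request:
carry_out --increments '[[[0, 0, 0.001, 0, 0, 0], [0, 0, 0.001, 0, 0, 0]]]'

```text
clock: 21.97
eef_pos: [445.9, 311.8, 26.0]
tcp_rot: [3.141, 0.0, 2.907]
contact_force: [-2.3, -1.8, 8.4]
opening: 0.658
```

Request:
carry_out --increments '[[[0, 0, 0, 0, 0, 0], [0, 0, 0, 0, 0, 0], [0, 0, 0, 0, 0, 0], [0, 0, 0, 0, 0, 0]]]' --hand 0.1

```text
clock: 22.3
eef_pos: [445.8, 311.7, 25.3]
tcp_rot: [-3.142, -0.0, 2.907]
contact_force: [0.4, 0.9, 0.5]
opening: 0.898
```

Request:
carry_out --increments '[[[0, 0, -0.03, 0, 0, 0], [0, 0, -0.09, 0, 0, 0], [0, 0, -0.18, 0, 0, 0], [0, 0, -0.26, 0, 0, 0], [0, 0, -0.3, 0, 0, 0]]]' --hand 0

```text
clock: 22.72
eef_pos: [447.1, 312.6, 149.8]
tcp_rot: [3.138, 0.003, 2.907]
contact_force: [0.9, 0.1, -0.2]
opening: 1.0
```

Request:
carry_out --increments '[[[-0.05, -0.072, 0, 0, 0, 0], [-0.1, -0.144, 0, 0, 0, 0], [-0.15, -0.216, 0, 0, 0, 0], [-0.2, -0.289, 0, 0, 0, 0], [-0.25, -0.362, 0, 0, 0, 0]]]'

```text
clock: 23.13
eef_pos: [509.8, 146.2, 146.4]
tcp_rot: [3.141, 0.001, 2.908]
contact_force: [1.3, 0.4, -1.2]
opening: 1.0
```

Request:
carry_out --increments '[[[-0.05, -0.072, 0, 0, 0, 0], [-0.1, -0.144, 0, 0, 0, 0], [-0.15, -0.216, 0, 0, 0, 0], [-0.19, -0.275, 0, 0, 0, 0], [-0.22, -0.32, 0, 0, 0, 0]]]'

```text
clock: 23.55
eef_pos: [566.0, 0.3, 146.4]
tcp_rot: [-3.142, 0.001, 2.906]
contact_force: [0.0, -0.1, -0.4]
opening: 0.998
```

```bash
python3 view.py 446 312 10 d7; python3 stack.py; python3 go.py 621.8 -141.6 90 166.5
python3 - <<'E'
from h import *
for n in ("scene","top"):
    f=optics.grab_frame(n);P=cloud(f)
    m=(np.hypot(P[...,0]-446,P[...,1]-312)<50)&(P[...,2]>15.5)&(P[...,2]<25)&(f["range_z"]>0)
    q=P[m]; print(n,len(q),q.mean(0) if len(q) else 0, cv2.minAreaRect(q[:,:2].astype(np.float32)) if len(q)>4 else 0)
E
```

```text
scene die 1938 [ 626.1 -143.1   41.8] [ 622.8 -141.1] [66.3 91.7] 77.2 circ [ 623.2 -141.7] 54.5
top die 860 [ 622.7 -142.7   40.2] [ 622.2 -141. ] [65.4 90.2] 78.0 circ [ 622.1 -141.3] 53.3
pos [565.2   2.3 145.9] rot [179.99  -0.   166.47] t 23.75 F [0.1 0.5 0.4] open 1.001
shift [-0.2218 -0.3168  0.1397] turn [ 0.0002 -0.     -0.0004] rows>= 3.9 0.0
scene 92 [450.53387966 313.2229351   18.45991435] ((449.50860595703125, 313.5364685058594), (50.06431579589844, 58.88419723510742), 39.78838348388672)
top 108 [444.7280098  313.39648379  19.14339802] ((445.2372741699219, 311.083251953125), (56.43080520629883, 62.8536376953125), 13.33688735961914)
```

View pics/d7.png

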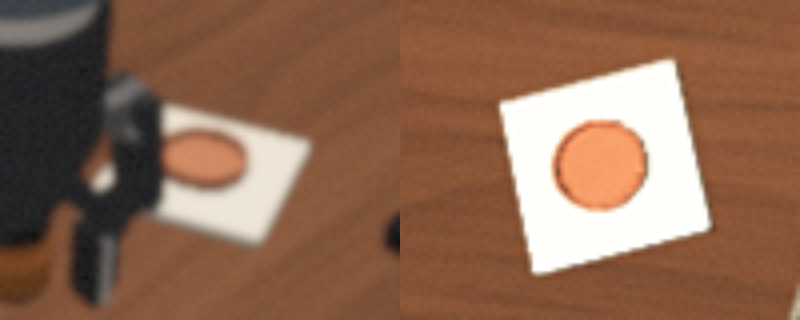

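The dish sits in the middle of the tile (right crop centre (600,165)). Now the die, with its long axis at about −12.5°.

Request:
carry_out --increments '[[[-0.06, -0.085, 0, 0, 0, 0], [-0.12, -0.17, 0, 0, 0, -0.008], [-0.18, -0.255, 0.02, 0, 0, -0.017], [-0.2218, -0.316, 0.06, 0, 0, -0.017], [-0.2218, -0.316, 0.12, 0, 0, -0.017]]]'

```text
clock: 24.27
eef_pos: [626.1, -144.9, 99.4]
tcp_rot: [-3.14, 0.007, 2.924]
contact_force: [0.4, 0.7, 0.2]
opening: 1.001
```

Request:
carry_out --increments '[[[0, 0, 0.02, 0, 0, 0], [0, 0, 0.05, 0, 0, 0], [0, 0, 0.05, 0, 0, 0], [0, 0, 0.05, 0, 0, 0], [0, 0, 0.05, 0, 0, 0]]]'

```text
clock: 24.68
eef_pos: [622.6, -139.8, 78.3]
tcp_rot: [3.142, 0.001, 2.926]
contact_force: [-0.9, -0.8, 0.4]
opening: 0.999
```

```bash
python3 go.py 622.2 -141.3 39 167.5; python3 tip.py e1
```

```text
pos [ 622.6 -139.8   78.3] rot [1.8000e+02 5.0000e-02 1.6766e+02] t 24.68 F [-0.9 -0.8  0.4] open 0.999
shift [ 0.0003 -0.0039  0.0984] turn [0.0001 0.0008 0.0027] rows>= 0.9 0.0
194 239
```

View pics/e1.png

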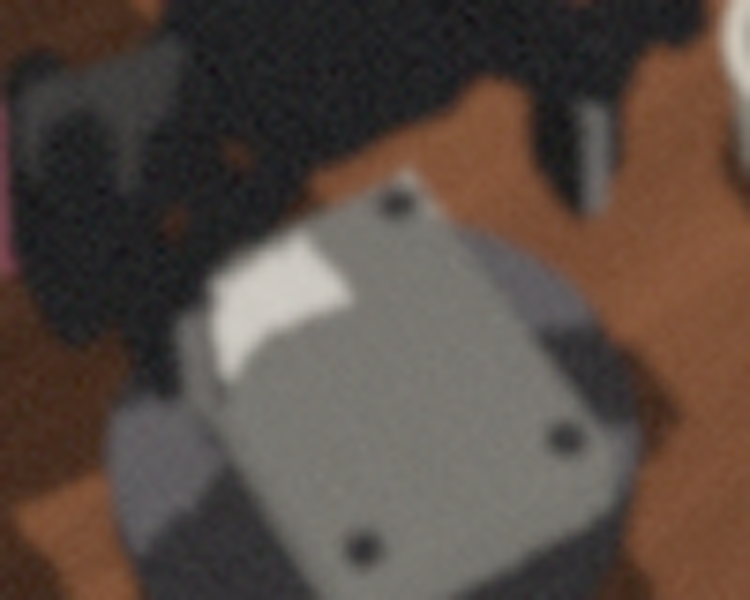

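The fingers straddle the die. Lowering.

Request:
carry_out --increments '[[[0, -0.003, 0.02, 0, 0, 0.002], [0, -0.003, 0.05, 0, 0, 0.002], [0, -0.003, 0.08, 0, 0, 0.002], [0, -0.003, 0.098, 0, 0, 0.002], [0, -0.003, 0.098, 0, 0, 0.002]]]'

```text
clock: 25.15
eef_pos: [620.3, -141.7, 35.5]
tcp_rot: [3.142, -0.004, 2.923]
contact_force: [-0.8, 0.3, 0.2]
opening: 0.998
```

Request:
carry_out --increments '[[[0, 0, 0, 0, 0, 0], [0, 0, 0, 0, 0, 0]]]'

```text
clock: 25.32
eef_pos: [622.0, -142.0, 38.1]
tcp_rot: [3.142, -0.0, 2.923]
contact_force: [0.3, -0.3, 0.6]
opening: 1.001
```

```bash
python3 go.py 622.2 -141.3 39 167.5; python3 tip.py e2
```

```text
pos [ 622.  -142.    38.1] rot [ 1.8000e+02 -1.0000e-02  1.6746e+02] t 25.32 F [ 0.3 -0.3  0.6] open 1.001
shift [-0.      0.0019 -0.0023] turn [ 0.     -0.0002 -0.0007] rows>= 0.0 0.0
194 253
```

View pics/e2.png

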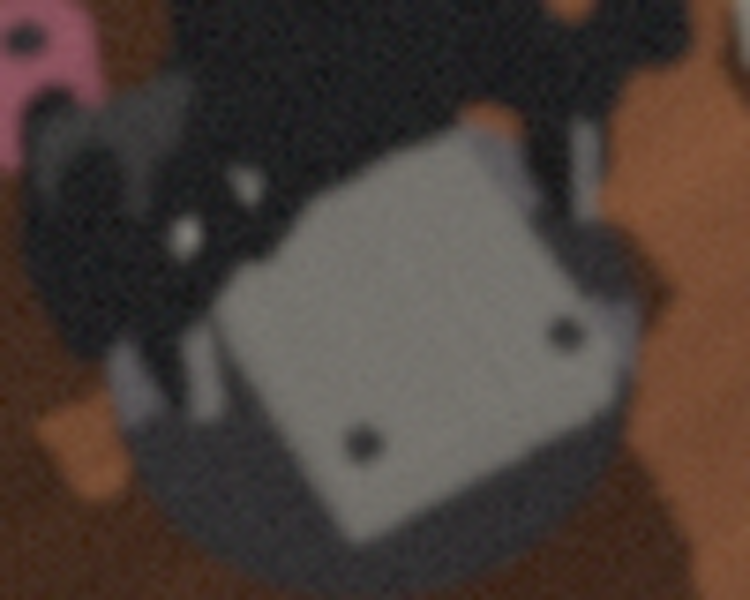

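The jaws lie on both long sides of the die with even gaps. Closing.

Request:
carry_out --increments '[[[0, 0, -0.002, 0, 0, 0], [0, 0, -0.002, 0, 0, 0], [0, 0, -0.002, 0, 0, 0], [0, 0, -0.002, 0, 0, 0], [0, 0, -0.002, 0, 0, 0]]]' --hand 1 --squeeze 50

```text
clock: 25.78
eef_pos: [622.4, -142.2, 39.9]
tcp_rot: [-3.141, 0.001, 2.923]
contact_force: [-1.7, -0.3, 5.3]
opening: 0.757
```

Request:
carry_out --increments '[[[0, 0, -0.003, 0, 0, 0], [0, 0, -0.01, 0, 0, 0], [0, 0, -0.02, 0, 0, 0], [0, 0, -0.035, 0, 0, 0], [0, 0, -0.05, 0, 0, 0]]]'

```text
clock: 26.2
eef_pos: [621.8, -142.0, 59.4]
tcp_rot: [3.142, -0.0, 2.923]
contact_force: [0.2, 0.8, -3.7]
opening: 0.76
```

Request:
carry_out --increments '[[[0, 0, -0.02, 0, 0, 0], [0, 0, -0.05, 0, 0, 0], [0, 0, -0.09, 0, 0, 0], [0, 0, -0.14, 0, 0, 0], [0, 0, -0.18, 0, 0, 0]]]'

```text
clock: 26.62
eef_pos: [622.3, -142.1, 133.3]
tcp_rot: [-3.142, 0.001, 2.923]
contact_force: [0.3, -0.1, -2.6]
opening: 0.757
```

```bash
python3 go.py 622.4 143.5 130 193; python3 tip.py e3
```

```text
pos [ 622.3 -142.1  133.3] rot [-1.8000e+02  7.0000e-02  1.6746e+02] t 26.62 F [ 0.3 -0.1 -2.6] open 0.757
shift [0.1546 0.697  0.0079] turn [-3.000e-04  1.100e-03 -4.256e-01] rows>= 6.8 3.6
191 218
```

View pics/e3.png

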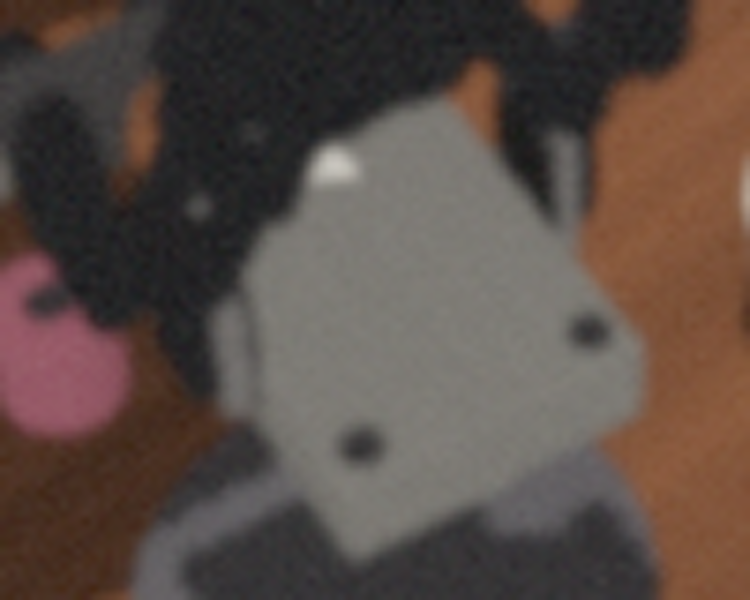

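The die is held level. Moving to the tray and turning it on the way.

Request:
carry_out --increments '[[[0.01, 0.05, 0, 0, 0, -0.07], [0.025, 0.11, 0, 0, 0, -0.16], [0.043, 0.19, 0, 0, 0, -0.25], [0.06, 0.27, 0, 0, 0, -0.34], [0.078, 0.35, 0, 0, 0, -0.4256]]]'

```text
clock: 27.08
eef_pos: [621.8, 2.6, 131.4]
tcp_rot: [-3.141, 0.001, -2.911]
contact_force: [-0.3, 0.4, -3.1]
opening: 0.758
```

```bash
python3 go.py 622.4 143.5 100 193
```

```text
pos [621.8   2.6 131.4] rot [-1.7999e+02  3.0000e-02 -1.6677e+02] t 27.08 F [-0.3  0.4 -3.1] open 0.758
shift [-0.0821  0.3426  0.0786] turn [-0.0001  0.0005  0.0038] rows>= 3.5 0.0
```

Request:
carry_out --increments '[[[-0.018, 0.075, 0, 0, 0, 0], [-0.036, 0.15, 0, 0, 0, 0], [-0.055, 0.23, 0, 0, 0, 0], [-0.072, 0.3, 0, 0, 0, 0], [-0.082, 0.343, 0.02, 0, 0, 0]]]'

```text
clock: 27.5
eef_pos: [623.9, 145.7, 124.8]
tcp_rot: [3.141, 0.003, -2.913]
contact_force: [0.1, -0.0, -2.8]
opening: 0.76
```

Request:
carry_out --increments '[[[0, 0, 0.03, 0, 0, 0], [0, 0, 0.06, 0, 0, 0], [0, 0, 0.08, 0, 0, 0], [0, 0, 0.08, 0, 0, 0], [0, 0, 0.08, 0, 0, 0]]]'

```text
clock: 27.92
eef_pos: [622.5, 141.3, 90.2]
tcp_rot: [-3.141, -0.002, -2.916]
contact_force: [-0.1, 0.1, -3.2]
opening: 0.758
```

```bash
python3 go.py 622.4 143.5 28 193
python3 - <<'E'
from h import *
f=optics.grab_frame("scene");e=sense()["eef_pos"];P=cloud(f)
m=(np.hypot(P[...,0]-e[0],P[...,1]-e[1])<70)&(abs(P[...,2]-e[2]-1.5)<4)&(f["range_z"]>0)
hsv=cv2.cvtColor(f["img"],cv2.COLOR_RGB2HSV).astype(int); m&=(hsv[...,2]>70)
q=P[m]; print(len(q),q.mean(0),cv2.minAreaRect(q[:,:2].astype(np.float32)))
u,v=proj(f,[e-[0,0,30]])[0].astype(int); cv2.imwrite("pics/f1.png",cv2.resize(f["img"][v-60:v+60,u-75:u+75,::-1],(750,600),interpolation=cv2.INTER_CUBIC))
E
```

```text
pos [622.5 141.3  90.2] rot [-1.7999e+02 -1.0000e-01 -1.6707e+02] t 27.92 F [-0.1  0.1 -3.2] open 0.758
shift [-0.0012  0.0055  0.1556] turn [-0.0001 -0.0017 -0.0012] rows>= 1.5 0.0
659 [637.00950514 139.81653745  91.76573816] ((624.8165283203125, 138.58087158203125), (89.24423217773438, 83.93791198730469), 12.495805740356445)
```

View pics/f1.png

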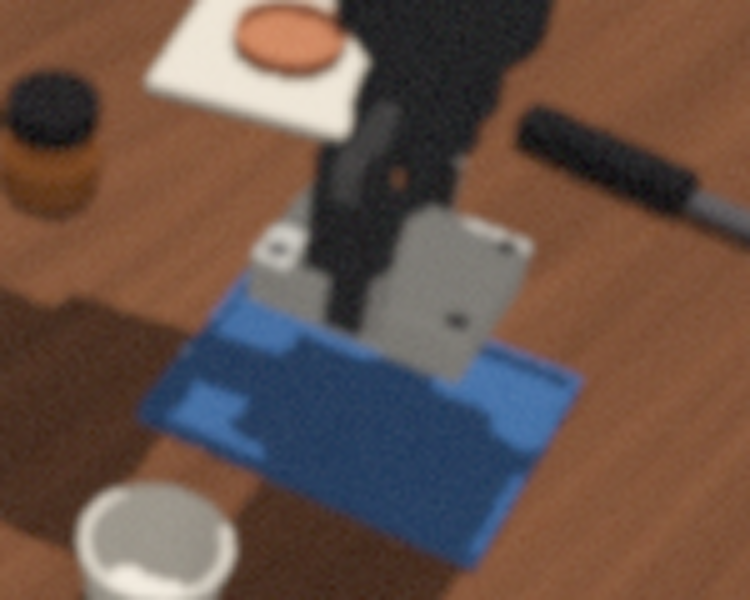

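The die is over the tray, parallel to its long side, and the cup is clear. Lowering.

Request:
carry_out --increments '[[[-0.001, 0.0045, 0.03, 0, 0, 0], [-0.001, 0.0045, 0.07, 0, 0, 0], [-0.001, 0.0045, 0.11, 0, 0, 0], [-0.001, 0.0045, 0.135, 0, 0, 0], [-0.001, 0.0045, 0.135, 0, 0, 0]]]'

```text
clock: 28.38
eef_pos: [621.5, 143.8, 34.6]
tcp_rot: [3.142, -0.003, -2.915]
contact_force: [-1.5, -0.9, -2.7]
opening: 0.756
```

Request:
carry_out --increments '[[[0, 0, 0, 0, 0, 0], [0, 0, 0, 0, 0, 0], [0, 0, 0, 0, 0, 0]]]'

```text
clock: 28.63
eef_pos: [623.7, 144.5, 38.0]
tcp_rot: [-3.142, 0.002, -2.915]
contact_force: [0.1, -0.2, -2.6]
opening: 0.754
```

```bash
python3 go.py 622.4 143.5 28 193
python3 - <<'E'
from h import *
f=optics.grab_frame("scene");e=sense()["eef_pos"]
o=cv2.cvtColor(f["img"],cv2.COLOR_RGB2BGR);u,v=proj(f,[e-[0,0,10]])[0].astype(int); s=6
o=cv2.resize(o[v-50:v+50,u-62:u+62],None,fx=s,fy=s,interpolation=cv2.INTER_CUBIC)
b=np.radians(13)
def box(x,y,L,W,z,col):
    c=[np.array([x,y])+L/2*sx*np.array([np.cos(b),np.sin(b)])+W/2*sy*np.array([-np.sin(b),np.cos(b)]) for sx,sy in((1,1),(1,-1),(-1,-1),(-1,1))]
    p=((proj(f,[[*q,z] for q in c])-[u-62,v-50]+.5)*s).astype(int); cv2.polylines(o,[p],True,col,1)
box(622.4,143.5,150,115,10,(0,255,255)); box(622.4,143.5,90,66,e[2]+.1,(0,255,0))
cv2.imwrite("pics/f2.png",o)
E
```

```text
pos [623.7 144.5  38. ] rot [-1.8000e+02  9.0000e-02 -1.6701e+02] t 28.63 F [ 0.1 -0.2 -2.6] open 0.754
shift [ 0.0039 -0.0016  0.025 ] turn [-0.      0.0016 -0.0001] rows>= 0.2 0.0
```

View pics/f2.png

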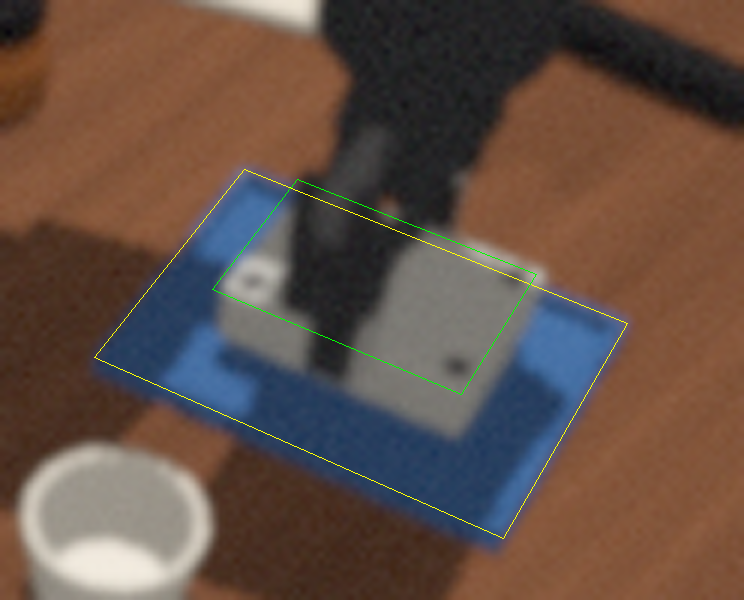

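The die matches the target outline but lies about 2 mm too far along the tray. Correcting while lowering.

Request:
carry_out --increments '[[[0.003, -0.001, 0.008, 0, 0, 0], [0.0055, -0.001, 0.016, 0, 0, 0], [0.0055, -0.001, 0.02, 0, 0, 0], [0.0055, -0.001, 0.02, 0, 0, 0], [0.0055, -0.001, 0.02, 0, 0, 0]]]'

```text
clock: 29.1
eef_pos: [620.7, 143.4, 28.8]
tcp_rot: [-3.142, -0.0, -2.915]
contact_force: [-0.8, 0.2, -3.0]
opening: 0.759
```

Request:
carry_out --increments '[[[0, 0, 0.0015, 0, 0, 0], [0, 0, 0.003, 0, 0, 0], [0, 0, 0.003, 0, 0, 0]]]'

```text
clock: 29.35
eef_pos: [621.0, 143.5, 28.0]
tcp_rot: [-3.142, 0.0, -2.915]
contact_force: [0.1, -0.9, -1.4]
opening: 0.757
```

Request:
carry_out --increments '[[[0, 0, 0.001, 0, 0, 0], [0, 0, 0.002, 0, 0, 0], [0, 0, 0.002, 0, 0, 0]]]'

```text
clock: 29.6
eef_pos: [621.1, 143.5, 27.9]
tcp_rot: [-3.142, 0.0, -2.915]
contact_force: [-3.8, -0.9, 7.8]
opening: 0.758
```

Contact is made. Releasing and retreating.

Request:
carry_out --increments '[[[0, 0, 0, 0, 0, 0], [0, 0, 0, 0, 0, 0], [0, 0, 0, 0, 0, 0], [0, 0, 0, 0, 0, 0]]]' --hand 0

```text
clock: 29.93
eef_pos: [621.1, 143.5, 27.0]
tcp_rot: [3.142, 0.0, -2.915]
contact_force: [-0.1, -0.6, 1.1]
opening: 1.002
```

Request:
carry_out --increments '[[[0, 0, -0.02, 0, 0, 0], [0, 0, -0.07, 0, 0, 0], [0, 0, -0.16, 0, 0, 0], [0, 0, -0.25, 0, 0, 0], [0, 0, -0.34, 0, 0, 0]]]'

```text
clock: 30.35
eef_pos: [620.5, 143.4, 164.7]
tcp_rot: [-3.142, -0.001, -2.915]
contact_force: [0.9, -0.3, 0.2]
opening: 1.001
```

Request:
carry_out --increments '[[[0.08, 0, -0.05, 0, 0, 0], [0.17, 0, -0.1, 0, 0, 0], [0.26, 0, -0.13, 0, 0, 0], [0.34, 0, -0.13, 0, 0, 0], [0.4, 0, -0.13, 0, 0, 0]]]'

```text
clock: 30.77
eef_pos: [462.7, 106.9, 216.2]
tcp_rot: [-3.142, 0.001, -2.915]
contact_force: [0.3, 0.1, -0.0]
opening: 1.0
```

Request:
carry_out --increments '[[[0.08, 0, 0, 0, 0, 0], [0.16, 0, 0, 0, 0, 0], [0.2, 0, 0, 0, 0, 0], [0.22, 0, 0, 0, 0, 0], [0.22, 0, 0, 0, 0, 0]]]'

```text
clock: 31.18
eef_pos: [378.2, 87.4, 215.5]
tcp_rot: [3.142, 0.001, -2.915]
contact_force: [-0.1, 0.1, -0.1]
opening: 1.0
```

```bash
python3 - <<'E'
from h import *
print(sense()["eef_pos"],sense()["clock"])
for n in("scene","top"):
    f=optics.grab_frame(n);cv2.imwrite(f"pics/fin_{n}.png",f["img"][:,:,::-1]);P=cloud(f)
    for nm,x,y,rd,z0,z1 in(("pusher",447,-291,35,47,60),("pad",437,15.5,45,20,30),("dish",446,312,48,15.5,25),("die",622,143.5,70,23,34),("cup",631,0,45,33,60),("jar",430,155,45,45,60)):
        m=(np.hypot(P[...,0]-x,P[...,1]-y)<rd)&(P[...,2]>z0)&(P[...,2]<z1)&(f["range_z"]>0);q=P[m]
        if len(q)>5:
            rr=cv2.minAreaRect(q[:,:2].astype(np.float32));print(n,nm,len(q),q.mean(0).round(1),np.round(rr[0],1),np.round(rr[1],1),round(rr[2],1))
        else: print(n,nm,len(q))
E
python3 places.py
```

```text
[378.239939    87.43494783 215.50107197] 31.1833
scene pusher 275 [ 450.3 -290.2   53.2] [ 448.5 -289.6] [30.4 30.5] 47.6
scene pad 260 [437.5  16.   25.9] [436.2  17.1] [40.3 44.3] 48.2
scene dish 105 [447.8 311.7  18.5] [447.4 311.7] [57.5 55.9] 83.3
scene die 1091 [624.8 141.7  29.7] [622.4 144.8] [89.8 70.1] 12.9
scene cup 277 [630.3   3.2  39.3] [630.8   1.4] [53.7 55.5] 82.4
scene jar 197 [432.7 153.6  51.4] [431.5 155.4] [39.8 41.6] 75.4
top pusher 140 [ 447.7 -288.2   51.8] [ 447.8 -288.4] [30.4 30.2] 68.6
top pad 221 [435.5  15.4  24.1] [435.7  15.1] [42.4 37.5] 37.9
top dish 55 [444.3 331.1  19.3] [444.  327.4] [55.  31.6] 1.8
top die 902 [620.  144.5  28.4] [621.3 144.7] [91.1 66. ] 12.8
top cup 99 [633.2   1.   39.3] [630.3   1. ] [53.4 52.3] 5.8
top jar 0
scene tray 1319 rect [622.6 142. ] [147.7 115.7] 13.2 ell [621.9 147. ] [136.  158.3]
scene tile 953 rect [446.2 311.5] [113.6 118. ] 20.7 ell [446.3 311.2] [130. 136.]
scene saucer 870 rect [433.3  18.4] [ 98.5 108. ] 34.8 ell [434.2  18.4] [ 98.8 106.9]
scene ring 36 rect [ 447.4 -309.5] [39.5 13.3] 7.6 ell [ 445.  -278.9] [55.1 72.4]
scene block 1891 rect [ 445.4 -291.3] [92.5 93.2] 70.2 ell [ 445.8 -291.4] [104.8 108.3]
scene
top tray 1490 rect [622.2 144.3] [149.8 114. ] 12.9 ell [621.8 144.5] [129.7 176. ]
top tile 2699 rect [434.9 283.3] [152.6 156.9] 20.4 ell [436.4 296.5] [142.9 165.6]
top saucer 891 rect [439.9   7.8] [99.9 85.6] 13.0 ell [439.2  10. ] [ 86.6 103.4]
top ring 88 rect [ 446.1 -289.8] [49.7 46.2] 40.2 ell [ 447.5 -291.1] [47.2 47.6]
top block 1110 rect [ 447.5 -290.9] [92.6 93.3] 70.0 ell [ 447.5 -290.9] [106.6 107. ]
top
```

View pics/fin_scene.png

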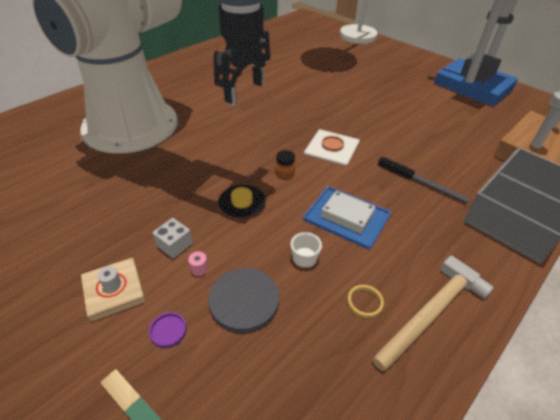

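View pics/fin_top.png

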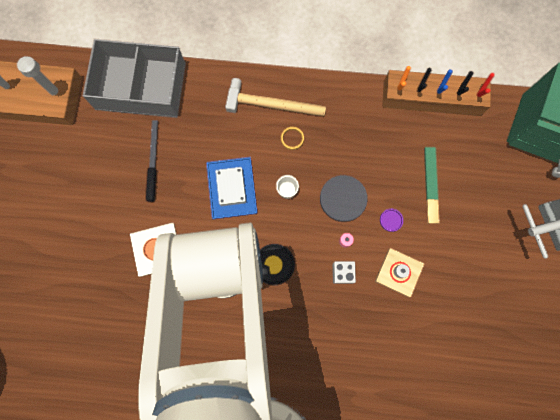

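Both pictures show every part upright in its place, with the cup and jar unmoved and the arm clear. Handing in.

```bash
python3 -c "
from rig import r; print(r.sign_off())"
```

```text
the job is handed in; nothing more can be done
None
```

I took the stack apart from the top down, put each part in its own place in the order asked, and handed the job in. The clock read about 31 s, and the arm was clear with the gripper open. No verdict was reported.

| Part | Place | Last check |
|---|---|---|
| Pusher | Red ring | Upright inside the ring, about 2–3 mm off its centre |
| Pad | Saucer | Flat, within about 2 mm of the centre |
| Dish | Tile | Open side up, within about 1–2 mm of the centre |
| Die | Tray | Flat, about 1–3 mm from the centre; long side parallel to the tray's within a degree |

The cup measured within about 1 mm of where it began. The jar did too in the scene camera; the arm hid it from the top camera.

- **Cameras:** they disagreed by 1–3 mm (for the pusher, 1.4 mm), which is about the calibration error. The arm also hid part of the dish and saucer from the top camera at the end, so those rest on the scene camera and on pictures taken just after each was put down.
- **Forces:** closing on the pad and dish pressed down with about 16 N and 21 N. The pad touched the saucer with about 30 N for a moment, so I backed off slightly before letting go.

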